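# Set up the inspection stand

## Task

Get the inspection stand ready: first press every dowel pin from the wooden pin block fully home into the stand's sockets, upright and one to a socket. Then stand every terminal board upright on one of its thin edges on the stand's ledge, each close in front of a pin with its flat face square to the row of pins; when all of them stand there, slide the inspection lamp's flush switch all the way on. Leave the other things on the bench where they are.

Things in the scene. Friction and masses are not known exactly. Their poses are not given: they have to be found in the camera images.
- stand: blue fixed stand, 260 mm along its y; origin on the bench under its middle. Ledge: flat top at z = 40 mm from x = -40 to +15 mm, over the whole length. Behind the ledge, towards +x, on a low rail, a row of three steel socket inserts (38 mm square, tops at z = 40 mm) 90 mm apart along y (at -90, 0, +90 mm), at x = 36 mm
- socket0 (a point): nominal centre of the mouth of the first socket (stand's -y end), at the top face of the insert, z = 40 mm. A blind hole, diameter 23.5 mm, 28 mm deep, sharp-edged. The inserts are worn: the real hole lies up to 2 mm off this point in each of the stand's x and y, different for each socket, so it has to be found by feel or by eye
- socket1 (a point): the same for the middle socket
- socket2 (a point): the same for the third socket (stand's +y end)
- pin_block: loose wooden block, 62 x 190 x 36 mm, 1.2 kg; origin under its middle. Three pockets 60 mm apart along its y (at -60, 0, +60 mm), diameter 26 mm, 26 mm deep (their floor is at z = 10 mm); each holds at most one pin
- pin0: brass dowel pin, diameter 22 mm, 90 mm long, 0.12 kg, dark band near its top, 1 mm chamfer at either end; it stands upright and loose in a pocket of the pin block. Origin: centre of its lower end, z up along the pin. 2 or 3 pins are present. Fully home, its lower end is 12 mm above the bench and 62 mm of it stand out
- pin1: as pin0
- pin2: as pin0
- board_a: brown terminal board, a flat plate 90 x 64 x 20 mm (its own x, y, z), 0.16 kg, six brass studs on one face (flush within 2 mm); lies flat at the left. Origin: centre of the face that lies on the bench, z is the normal of the plate. Both boards are always there
- board_b: as board_a
- board_a_mid (a point): middle of board_a (10 mm from either face)
- board_b_mid (a point): middle of board_b
- lamp: yellow fixed inspection lamp, 70 x 140 x 56 mm (x, y, z); origin on the bench under its middle. In its top a trough 32 mm wide, 96 mm long (y = -48 to +48 mm), 10 mm deep, floor at z = 46 mm, with a switch in it; the trough is clear on the -y side of the switch. The white lens is on the +y end
- switch_top (a point): middle of the top face of the black switch, 30 mm wide (lamp x), 16 mm long (lamp y), 9 mm high, flush with the top of the lamp (0.5 mm below it)
- switch (a joint): travel of the switch towards the lamp's +y: 0 = off (switch at lamp y = +12 mm), 0.026 m = fully on, at its stop; it slides with about 2 N of friction and stays where it is left
- terminal_block: cream terminal strip, bystander
- solder_spool: spool of solder, bystander
- wax_tin: red tin, bystander

How it is judged (in metres and radians):
On the way, in this order (a step that is already met when the one before it is completed fails the run):
1. every pin is fully home in a socket and let go ((horizontal distance between pin0 and socket0 below 0.008 m or horizontal distance between pin0 and socket1 below 0.008 m or horizontal distance between pin0 and socket2 below 0.008 m) and height (world z) of pin0 between 0.008 and 0.0155 m and angle between each of pin0, pin1, pin2's own z axis and vertical below 0.08 rad and (horizontal distance between pin1 and socket0 below 0.008 m or horizontal distance between pin1 and socket1 below 0.008 m or horizontal distance between pin1 and socket2 below 0.008 m) and height (world z) of pin1 between 0.008 and 0.0155 m and (horizontal distance between pin2 and socket0 below 0.008 m or horizontal distance between pin2 and socket1 below 0.008 m or horizontal distance between pin2 and socket2 below 0.008 m) and height (world z) of pin2 between 0.008 and 0.0155 m and contact force between the fingers and pin0 below 0.1 N and contact force between the fingers and pin1 below 0.1 N and contact force between the fingers and pin2 below 0.1 N), for 0.2 s.
2. every board stands on a thin edge on the ledge, close in front of a pin, let go (angle between board_a's own z axis and vertical between 1.45 and 1.69 rad and height (world z) of board_a_mid between 0.069 and 0.09 m and angle between the z axis of each of board_a, board_b and the x axis of stand, either way round below 0.25 rad and x of board_a_mid in the frame of stand between -0.045 and 0.022 m and (horizontal distance between board_a_mid and pin0 below 0.06 m or horizontal distance between board_a_mid and pin1 below 0.06 m or horizontal distance between board_a_mid and pin2 below 0.06 m) and contact force between each of board_a, board_b and stand above 0.2 N and contact force between the fingers and board_a below 0.1 N and linear speed of each of board_a, board_b below 0.02 m/s and angle between board_b's own z axis and vertical between 1.45 and 1.69 rad and height (world z) of board_b_mid between 0.069 and 0.09 m and x of board_b_mid in the frame of stand between -0.045 and 0.022 m and (horizontal distance between board_b_mid and pin0 below 0.06 m or horizontal distance between board_b_mid and pin1 below 0.06 m or horizontal distance between board_b_mid and pin2 below 0.06 m) and contact force between the fingers and board_b below 0.1 N), for 0.2 s.
3. the lamp's switch is fully on (value of joint switch above 0.022 m), for 0.2 s.
At the end, for the whole second after the job is handed in: Each pin: within 8 mm of a socket centre, lower end 8-15.5 mm above the bench, tilt under 0.08 rad. Each board: released, on a thin edge on the ledge, within 0.12 rad of upright, normal within 0.25 rad of the stand's x, middle within 60 mm of a pin. Switch over 0.022 m (all of step 2 and (horizontal distance between pin0 and socket0 below 0.008 m or horizontal distance between pin0 and socket1 below 0.008 m or horizontal distance between pin0 and socket2 below 0.008 m) and height (world z) of pin0 between 0.008 and 0.0155 m and angle between each of pin0, pin1, pin2's own z axis and vertical below 0.08 rad and (horizontal distance between pin1 and socket0 below 0.008 m or horizontal distance between pin1 and socket1 below 0.008 m or horizontal distance between pin1 and socket2 below 0.008 m) and height (world z) of pin1 between 0.008 and 0.0155 m and (horizontal distance between pin2 and socket0 below 0.008 m or horizontal distance between pin2 and socket1 below 0.008 m or horizontal distance between pin2 and socket2 below 0.008 m) and height (world z) of pin2 between 0.008 and 0.0155 m and value of joint switch above 0.022 m); the robot touches nothing.
It fails at once if a bystander is moved more than 3 cm (distance of any of terminal_block, solder_spool, wax_tin from where it was at the start of the episode above 0.03 m).
Of pin0, pin1, pin2 only 2 to 3 are there at a start; the rules pass over those that are not, and their reading is None.
At some moment in a run one of pin_block may be knocked a few centimetres aside while the robot is not near it.
It also fails if it takes over 210 s, if anything falls off the work surface, if the arm or the gripper's body presses on something with over 40 N, if the wrist force passes 120 N, or if a joint passes its speed limit or range.

## Robot

A 7-joint arm with a two-finger parallel gripper is mounted at the origin on a cart in front of the work surface, level with it; the furniture and walls round the work are solid. World frame = base frame: x ahead of the robot, y to its left, z up, the work surface at z = 0. Lengths are in m, angles in degrees, forces in N, time in s.
With the tool pointing down it reaches from about 0.425 to 0.875 m from the base axis. Payload 4.7 kg.
Tool frame: the origin (TCP) lies at the very end of the fingers, on their centre line; the grasp point (between the pads) lies env.grip_point_offset behind it (env.grip_point_offset is the distance from the TCP to the grasp point, in m); z points along the fingers, y is the direction in which the jaws open and shut (so a half turn about z gives the same grasp; the last joint's range is limited). The gripper opens to 87 mm and grips with 3 to 60 N. Pads are 19 mm wide; open, the fingers measure 117 mm over their backs; the gripper's body (75 mm by 190 mm) begins 51 mm behind the grasp point.
Start: joints at [66.641, 18.392, -4.016, 83.108, 1.295, 78.541, -3.26], TCP at [0.266, -0.593, 0.223] pointing down, gripper open.
Joint ranges: [-163.93, 163.93], [-17.29, 119.83], [-79.2, 71.16], [3.27, 140.29], [-89.18, 269.18], [5.43, 117.66], [-154.24, 154.24]. Speed limits (degrees/s): [147.25, 147.25, 180, 180, 180, 180, 180].

## Interface

Orientations are given as [roll, pitch, yaw] about the fixed x, y, z axes, in that order (R = Rz(yaw) Ry(pitch) Rx(roll)).
In Python, from cell import env gives the robot as it stands.
- The arm moves only by the tool send_rows, never from a script. Its argument "plan" is a list of rows, each a list of 7 numbers: the finger opening in mm, from 0 to 87, then the shift along the tool's x, y, z in mm, then the turn, a rotation vector about the tool's x, y, z in rad. A call has 1 to 12 rows; each row shifts and turns the commanded pose from where the row before left it, along the tool's axes as they then stand; what a row does not reach is not made up. A row lasts 1/10 s, in which the tool goes at most 50 mm and 8.59 degrees, less where a joint would pass 70% of its speed; a pose out of reach is approached as far as the arm can. A call is refused whole if a number of a shift passes 50 or a number of a turn 0.15, either way. A call with a gripper value outside its range is refused whole. The fingers move at their own pace and stop on an object; "grip_force" is the grip in N (left out, the last holds). Time passes only in rows, so rows that do not move let the fingers close. It gives the time, the measured TCP pose, the force and the opening at its end, in the units of the state.
- env.get_obs(): the state, without advancing time (a new reading comes with each control period).
- env.read_camera(name): name is "side" or "top" or "wrist"; returns the picture (384x512x3 uint8, red, green, blue); there is no depth.
- env.get_calibration(name): a dict with "fx", "fy", "cx", "cy" (pixels), "extrinsics" (4x4, takes a point from camera to world coordinates). Camera axes: x right, y down, z forward; pixel columns grow to the right and rows downward; lengths in m; the calibration is good to about 2 mm. A picture is of the moment at which its call begins: read the wrist's pose just before it. get_calibration takes no time and is no camera call; for the wrist camera it gives the pose at the moment of the call.
- env.sign_off(): hands the job in, once; it reports no verdict.
Trained networks look in the newest picture that a camera, given by its name, has taken for a name from the list of things; names that differ only in an ending like _2 or _b are one class to them, and where a whole thing is asked for, a point or a joint stands for the part that bears it (a point fixed in the world has none). Each returns a list of dicts, best first, with "confidence" (0 to 1); they miss things now and then, are a little off and sometimes report something else, mostly with a low value. They report only what shows in the picture. A call takes as long as a camera call.
- env.regions_of(camera, query): "region" (384x512 bool, what is visible of it) and "rect" ([left, top, right, bottom] in pixels, round what is visible of it).
The state is a dict: "time_s": time; "qpos": joint angles; "joint_velocities": joint speeds; "effort": joint torques, N m; "tool_pos": TCP position; "tool_rot": TCP orientation; "force": force on the tool from outside, world axes, zero at the start; "wrist_torque": the same for the moment, N m; "grip_width": finger opening in m.
Only numpy, scipy, OpenCV 4.12 (cv2) and the standard library are available. Lean on these libraries where they do the work, as an engineer would, in place of code of your own. Each camera call takes 0.05 s, during which the arm holds its last target. There are 200 camera calls.

## Working session

There is one attempt and no reset: what is moved stays moved. The work goes in short steps, Python scripts to look and compute and a tool call to move; the robot and the scene stay as the last step left them, time stands still between calls to the robot, and variables do not carry over. Pictures are saved under pics/ and viewed, about 12 in all and at most 16, crops included, and the job is handed in when it is done.

Besides the shell and the picture viewer there is one more tool, called as name([rows], argument=value, ...), one row to a line, values as JSON. send_rows: Moves the arm, as the interface text tells. Its arguments: {"type":"object","properties":{"plan":{"type":"array"},"grip_force":{"type":"number"}},"required":["plan"]}

```bash
ls; mkdir -p pics
python3 - <<'E'
from cell import env
import cv2, numpy as np
print(env.get_obs(), env.grip_point_offset)
ims=[]
for c in ("top","side","wrist"):
    im=env.read_camera(c); ims.append(im)
    k=env.get_calibration(c); print(c,k["fx"],k["cx"],np.round(k["extrinsics"],3).tolist())
    cv2.imwrite(f"pics/{c}0.png",im[:,:,::-1])
E
```

```text
pics
{'time_s': 0.0, 'qpos': array([66.64061753, 18.43843908, -4.01496745, 83.17379823,  1.29761364,
       78.54187432, -3.26086671]), 'joint_velocities': array([-0.00171487, -0.06549479, -0.014176  , -0.11657491, -0.01572448,
        0.0582838 ,  0.06072586]), 'effort': array([-4.88238254e-05, -4.91290891e+01, -4.04072385e-01, -3.12536001e+01,
       -6.38788892e-02,  4.36902547e-02,  1.64138864e-04]), 'tool_pos': array([ 0.26581802, -0.59255771,  0.22147817]), 'tool_rot': array([-1.79891275e+02,  8.51256311e-03,  2.41682354e+01]), 'force': array([-0.513583  , -0.10372401, -1.6531584 ]), 'wrist_torque': array([-0.04882135,  0.02583174, -0.01146018]), 'grip_width': 0.08692505624776524} 0.0187
top 368.3651503546134 256.54063542939866 [[0.02, -0.998, 0.06, 0.464], [-1.0, -0.02, 0.001, -0.126], [-0.0, -0.06, -0.998, 1.272], [0.0, 0.0, 0.0, 1.0]]
side 373.8727839317001 254.6522268674102 [[0.998, -0.025, 0.056, 0.446], [-0.059, -0.616, 0.785, -1.227], [0.015, -0.787, -0.617, 0.928], [0.0, 0.0, 0.0, 1.0]]
wrist 282.34598019962675 255.42008162831246 [[0.41, -0.88, -0.239, 0.33], [-0.912, -0.396, -0.105, -0.563], [-0.002, 0.261, -0.965, 0.383], [0.0, 0.0, 0.0, 1.0]]
```

View pics/top0.png

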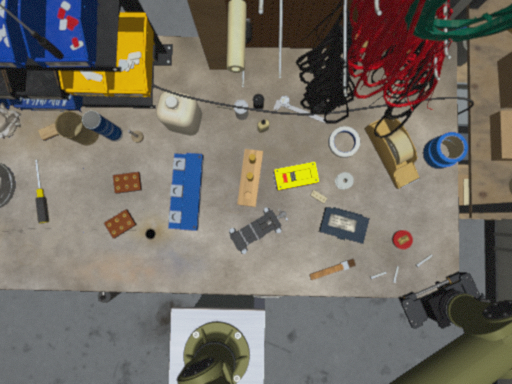

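View pics/side0.png

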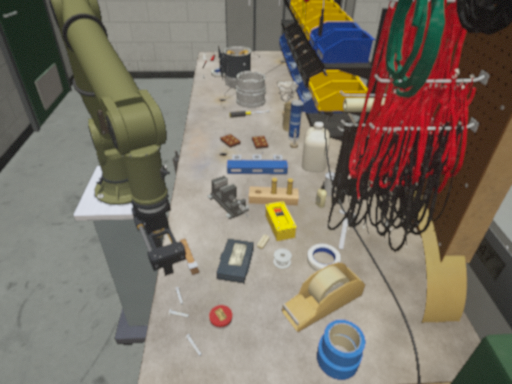

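```bash
cat > h.py <<'E'
from cell import env
import cv2, numpy as np
from scipy.spatial.transform import Rotation as R
def proj(k,P):
    E=np.linalg.inv(k["extrinsics"]); P=np.atleast_2d(P); c=P@E[:3,:3].T+E[:3,3]
    return np.c_[k["fx"]*c[:,0]/c[:,2]+k["cx"],k["fy"]*c[:,1]/c[:,2]+k["cy"]]
def ray(k,uv):
    E=np.array(k["extrinsics"]); d=np.array([(uv[0]-k["cx"])/k["fx"],(uv[1]-k["cy"])/k["fy"],1.])
    return E[:3,3],E[:3,:3]@d
def at_z(k,uv,z):
    o,d=ray(k,uv); return o+d*(z-o[2])/d[2]
def tri(obs):
    A=np.zeros((3,3));b=np.zeros(3)
    for k,uv in obs:
        o,d=ray(k,uv); d/=np.linalg.norm(d); M=np.eye(3)-np.outer(d,d); A+=M;b+=M@o
    return np.linalg.solve(A,b)
def rt():
    o=env.get_obs(); return o["tool_pos"],R.from_euler("xyz",o["tool_rot"],degrees=True)
def delta(pos,yaw,tilt=None):
    "tool-frame shift (mm) and turn (rotvec) from now to a target with tool down"
    p,r=rt(); t=tilt or R.from_euler("xyz",[180,0,yaw],degrees=True)
    return np.round(r.inv().apply(np.array(pos)-p)*1000,1), np.round((r.inv()*t).as_rotvec(),3)
E
python3 - <<'E'
from h import *
for c in ("top","side"):
    env.read_camera(c); k=env.get_calibration(c)
    for q in ("stand","pin_block","pin0","board_a","lamp","switch_top","terminal_block","solder_spool","wax_tin"):
        for d in env.regions_of(c,q):
            if d["confidence"]<.3: continue
            m=d["region"].astype(np.uint8); (cx,cy),(w,h),a=cv2.minAreaRect(cv2.findNonZero(m))
            print(c,q,round(d["confidence"],2),np.round(d["rect"]),"mar",np.round([cx,cy,w,h,a],1),"z0",np.round(at_z(k,(cx,cy),0)[:2],3))
E
```

```text
top stand 0.75 [170. 152. 204. 226.] mar [185.7 190.8  29.7  76.7   3.8] z0 [0.552 0.121]
top pin_block 0.72 [236. 147. 264. 209.] mar [249.7 177.5  18.5  56.3   7.8] z0 [ 0.603 -0.099]
top pin0 0.4 [248. 153. 255. 164.] mar [251.5 158.5   9.    7.   90. ] z0 [ 0.669 -0.104]
top board_a 0.88 [103. 207. 135. 235.] mar [120.1 223.3  18.7  28.4  61.7] z0 [0.435 0.343]
top board_a 0.62 [115. 173. 140. 192.] mar [126.8 182.3  18.8  28.2  82.4] z0 [0.577 0.326]
top board_a 0.51 [244. 172. 254. 180.] mar [249.5 176.5   7.    5.   90. ] z0 [ 0.606 -0.098]
top switch_top 0.56 [105. 208. 133. 236.] mar [119.7 223.1  18.8  27.4  58.4] z0 [0.436 0.345]
top terminal_block 0.41 [311. 188. 323. 203.] mar [318.1 196.3  15.9   6.9  31. ] z0 [ 0.542 -0.337]
top solder_spool 0.72 [335. 176. 352. 189.] mar [343.5 181.   16.   17.   90. ] z0 [ 0.597 -0.424]
top solder_spool 0.6 [392. 229. 413. 246.] mar [402.  239.5  20.5  19.1  45. ] z0 [ 0.399 -0.626]
top wax_tin 0.9 [395. 227. 413. 247.] mar [401.8 239.3  19.8  19.1  45. ] z0 [ 0.4   -0.626]
side stand 0.96 [225. 161. 288. 170.] mar [256.5 166.   14. 
[... 294 characters left out ...]
] z0 [0.577 0.344]
side board_a 0.48 [216. 134. 242. 147.] mar [229.5 139.7  19.6  12.2  36.9] z0 [0.432 0.364]
side lamp 0.82 [266. 202. 298. 239.] mar [279.9 220.3  41.3  23.8  66. ] z0 [ 0.612 -0.222]
side terminal_block 0.44 [257. 234. 268. 248.] mar [262.8 240.9   6.4  13.2  36.9] z0 [ 0.542 -0.324]
side terminal_block 0.33 [224. 159. 288. 176.] mar [256.5 166.5  15.   61.   90. ] z0 [0.549 0.129]
side solder_spool 0.64 [250. 183. 300. 206.] mar [273.5 195.5  49.5  17.9   2.4] z0 [ 0.603 -0.077]
side solder_spool 0.58 [277. 249. 291. 269.] mar [282.5 258.   18.   15.   90. ] z0 [ 0.6   -0.404]
side wax_tin 0.63 [211. 302. 231. 330.] mar [220.5 316.   24.   21.   90. ] z0 [ 0.4   -0.611]
```

send_rows([
  [87, 0, 0, -10, 0, 0, 0.141],
  [87, 0, 0, -10, 0, 0, 0.141],
  [87, 0, 0, -10, 0, 0, 0.141],
  [87, 30, -40, 0, 0, 0, 0],
  [87, 30, -40, 0, 0, 0, 0],
  [87, 30, -40, 0, 0, 0, 0],
  [87, 30, -40, 0, 0, 0, 0],
  [87, 30, -40, 0, 0, 0, 0],
  [87, 30, -40, 0, 0, 0, 0],
  [87, 30, -40, 0, 0, 0, 0],
  [87, 30, -40, 0, 0, 0, 0],
  [87, 30, -40, 0, 0, 0, 0],
])

```text
time_s: 2.35
tool_pos: [0.5375, -0.2317, 0.2529]
tool_rot: [180.0, -0.0, -0.1]
force: [1.2, -0.8, 0.9]
grip_width: 0.0872
```

send_rows([
  [87, 30, -40, 0, 0, 0, 0],
  [87, 30, -40, 0, 0, 0, 0],
  [87, 30, -40, 0, 0, 0, 0],
  [87, 0, 0, 0, 0, 0, 0],
  [87, 0, 0, 0, 0, 0, 0],
])

```text
time_s: 2.85
tool_pos: [0.6271, -0.1115, 0.2521]
tool_rot: [-180.0, 0.0, 0.1]
force: [0.3, -0.7, -0.4]
grip_width: 0.0867
```

Run:
```python
from h import *
o=env.get_obs(); print(o["tool_pos"],o["tool_rot"],o["qpos"],o["force"])
im=env.read_camera("wrist"); k=env.get_calibration("wrist")
cv2.imwrite("pics/w1.png",im[:,:,::-1])
for q in ("stand","pin_block","pin0","lamp","switch_top"):
    for d in env.regions_of("wrist",q):
        if d["confidence"]<.3: continue
        m=d["region"].astype(np.uint8); (cx,cy),(w,h),a=cv2.minAreaRect(cv2.findNonZero(m))
        print(q,round(d["confidence"],2),np.round(d["rect"]),"mar",np.round([cx,cy,w,h,a],1),"z36",np.round(at_z(k,(cx,cy),.036)[:2],3))
```

```text
[ 0.62710773 -0.11154356  0.25212352] [-1.79976105e+02  3.63640353e-02  1.44740658e-01] [ 25.49313088  17.59433437 -22.55849348  81.95545463   6.70638381
  81.81584519 -86.92799333] [ 0.31511203 -0.73458397 -0.42942608]
stand 0.76 [ 59. 122. 141. 241.] mar [ 99.9 180.5 119.9  72.7  86.1] z36 [0.601 0.101]
stand 0.7 [238. 176. 256. 206.] mar [245.5 191.1  16.6  30.3   4.8] z36 [ 0.586 -0.1  ]
pin_block 0.79 [218. 113. 282. 237.] mar [248.3 176.2  47.2 126.3   5.6] z36 [ 0.607 -0.104]
pin0 0.92 [243. 134. 262. 159.] mar [251.4 144.3  18.4  24.   21.8] z36 [ 0.651 -0.108]
pin0 0.75 [236. 175. 256. 205.] mar [245.9 190.9  16.6  30.6   7.1] z36 [ 0.586 -0.1  ]
lamp 0.71 [300. 142. 416. 221.] mar [361.4 177.9  59.8 118.5  78.4] z36 [ 0.605 -0.26 ]
switch_top 0.61 [347. 170. 362. 197.] mar [353.8 183.6  22.9  13.5  83.7] z36 [ 0.596 -0.25 ]
```

View pics/w1.png

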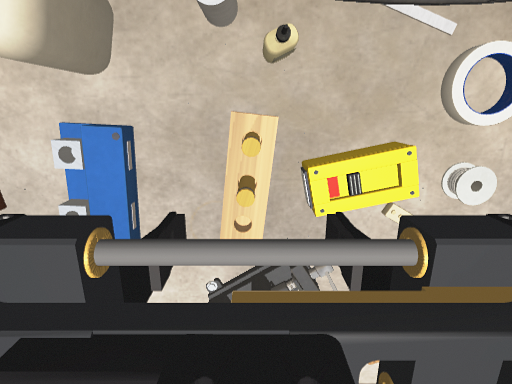

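send_rows([
  [87, -35, -5, 20, 0, 0, 0],
  [87, -35, 0, 20, 0, 0, 0],
  [87, 0, 0, 20, 0, 0, 0],
  [87, 0, 0, 0, 0, 0, 0],
  [87, 0, 0, 0, 0, 0, 0],
])

```text
time_s: 3.65
tool_pos: [0.557, -0.1091, 0.1933]
tool_rot: [180.0, -0.1, -0.1]
force: [0.5, -0.2, -0.2]
grip_width: 0.0869
```

Run:
```python
from h import *
import pickle
im=env.read_camera("wrist"); k=env.get_calibration("wrist")
cv2.imwrite("pics/w2.png",im[:,:,::-1]); pickle.dump(k,open("k2.pkl","wb"))
print(env.get_obs()["tool_pos"])
for q in ("pin0","pin_block","stand"):
    for d in env.regions_of("wrist",q):
        if d["confidence"]>.3:print(q,d["confidence"],d["rect"])
a=cv2.resize(im[40:240,190:320],None,fx=3,fy=3,interpolation=cv2.INTER_CUBIC)
b=cv2.imread("pics/w1.png")[100:245,200:300,::-1]; b=cv2.resize(b,None,fx=4,fy=4,interpolation=cv2.INTER_CUBIC)
c=np.zeros((600,800,3),np.uint8); c[:600,:390]=a; c[:580,395:795]=b
cv2.imwrite("pics/c2.png",c[:,:,::-1])
```

```text
[ 0.55773525 -0.10887422  0.19390856]
pin0 0.95 [240.8, 60.8, 262.6, 97.7]
pin0 0.83 [232.6, 129.0, 258.8, 155.5]
pin0 0.53 [14.2, 59.8, 123.4, 237.4]
pin_block 0.59 [210.8, 42.2, 288.6, 217.9]
stand 0.93 [13.7, 64.6, 124.4, 239.3]
```

View pics/c2.png

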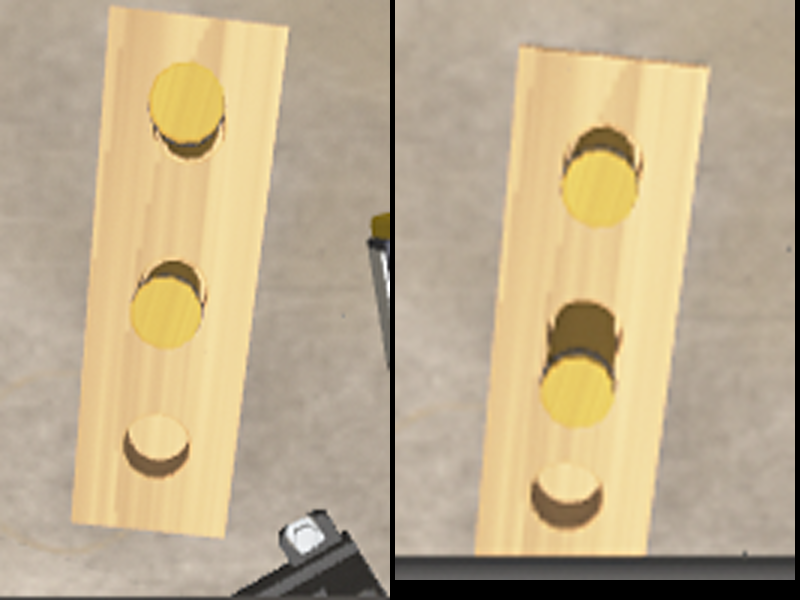

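Run:
```python
from h import *
import pickle
k2=pickle.load(open("k2.pkl","rb")); 
# rebuild k1 by moving camera with TCP shift
E=np.array(k2["extrinsics"]); 
k1=dict(k2); E1=E.copy(); E1[:3,3]+=np.array([.62711,-.11154,.25212])-np.array([.55774,-.10887,.19391]); k1["extrinsics"]=E1
for n,a,b in (("A",(251.3,147),(252.3,74)),("B",(245.5,197.8),(245.3,144))):
    print(n,tri([(k1,a),(k2,b)]), at_z(k1,a,.1),at_z(k2,b,.1))
c=[(110,6),(289,27),(225,537),(72,521)]
P=[at_z(k2,(190+x/3,40+y/3),.036) for x,y in c]; print(np.round(P,3)); 
m=np.mean(P,0); d=(P[0]+P[1]-P[2]-P[3])/2; u=d/np.linalg.norm(d); print(m,np.linalg.norm(d),np.degrees(np.arctan2(u[1],u[0])))
for s in(-.06,0,.06): print(m+u*s)
print(rt()[0], rt()[1].inv().apply(E[:3,3]-rt()[0]), R.from_matrix(E[:3,:3]).as_matrix())
```

```text
A [ 0.65664843 -0.10636943  0.09971437] [ 0.65667975 -0.10667474  0.1       ] [ 0.65662205 -0.10607157  0.1       ]
B [ 0.59741925 -0.09953322  0.0995757 ] [ 0.59755365 -0.09960332  0.1       ] [ 0.59746918 -0.09949462  0.1       ]
[[ 0.695 -0.079  0.036]
 [ 0.688 -0.141  0.036]
 [ 0.499 -0.12   0.036]
 [ 0.506 -0.059  0.036]]
[ 0.59720932 -0.09961934  0.036     ] 0.18976285913985802 -6.247233344719056
[ 0.53756563 -0.09309021  0.036     ]
[ 0.59720932 -0.09961934  0.036     ]
[ 0.65685302 -0.10614847  0.036     ]
[ 0.55793679 -0.10847631  0.19383764] [ 0.06990892  0.00029611 -0.16177704] [[-1.51799978e-03 -9.65925076e-01 -2.58817394e-01]
 [-9.99998706e-01  1.32836238e-03  9.07586902e-04]
 [-5.32857657e-04  2.58818437e-01 -9.65925842e-01]]
```

send_rows([
  [87, -15, -43, -9, 0, 0, 0],
  [87, -15, -43, -9, 0, 0, 0],
  [87, -15, -43, -9, 0, 0, 0],
  [87, -15, -43, -9, 0, 0, 0],
  [87, -15, -43, -9, 0, 0, 0],
  [87, -15, -43, -9, 0, 0, 0],
  [87, 0, 0, 0, 0, 0, 0],
  [87, 0, 0, 0, 0, 0, 0],
  [87, 0, 0, 0, 0, 0, 0],
])

```text
time_s: 4.75
tool_pos: [0.4676, 0.1485, 0.2466]
tool_rot: [180.0, -0.0, -0.2]
force: [0.3, -1.1, -0.2]
grip_width: 0.0867
```

Run:
```python
from h import *
import pickle
im=env.read_camera("wrist"); k=env.get_calibration("wrist")
cv2.imwrite("pics/w3.png",im[:,:,::-1]); pickle.dump(k,open("k3.pkl","wb"))
print(env.get_obs()["tool_pos"])
for q in ("stand","board_a"):
    for d in env.regions_of("wrist",q):
        if d["confidence"]>.3:
            (c,s,a)=cv2.minAreaRect(cv2.findNonZero(d["region"].astype(np.uint8)))
            print(q,round(d["confidence"],2),d["rect"],np.round(c+s+(a,),1),np.round(at_z(k,c,.02),3), np.round([at_z(k,p,.02)[:2] for p in cv2.boxPoints((c,s,a))],3).tolist())
cv2.imwrite("pics/c3.png",cv2.resize(im[:230],None,fx=1.5625,fy=1.5625,interpolation=cv2.INTER_CUBIC)[:,:,::-1])
```

```text
[0.46760486 0.14817955 0.24641621]
stand 0.72 [234.4, 2.6, 327.3, 203.8] [281.1  99.5  86.1 201.6   1.7] [0.549 0.114 0.02 ] [[0.412, 0.178], [0.667, 0.165], [0.664, 0.061], [0.408, 0.054]]
board_a 0.97 [81.4, 51.1, 163.7, 111.6] [123.4  81.2  54.   74.6  80.2] [0.573 0.319 0.02 ] [[0.597, 0.369], [0.612, 0.274], [0.547, 0.268], [0.532, 0.367]]
board_a 0.62 [84.9, 150.0, 160.6, 218.8] [123.5 184.3  47.1  63.7  54.5] [0.435 0.336 0.02 ] [[0.436, 0.393], [0.488, 0.313], [0.434, 0.28], [0.377, 0.362]]
```

View pics/c3.png

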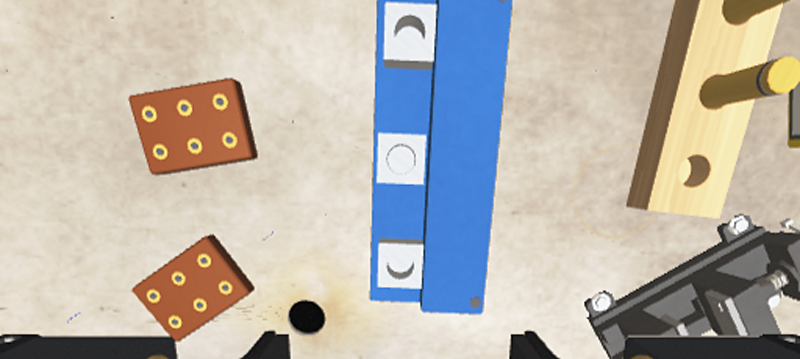

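Run:
```python
import cv2, numpy as np
im=cv2.imread("pics/w3.png"); c=np.zeros((300,800,3),np.uint8)
for i,(x,y) in enumerate([(262,20),(257,101),(256,169)]):
    y0=max(y-20,0); a=im[y0:y0+40,x-18:x+18]; a=cv2.resize(a,None,fx=7,fy=7,interpolation=cv2.INTER_CUBIC)
    c[:280,i*262:i*262+252]=a
cv2.imwrite("pics/c4.png",c)
```

```text
(no output)
```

View pics/c4.png

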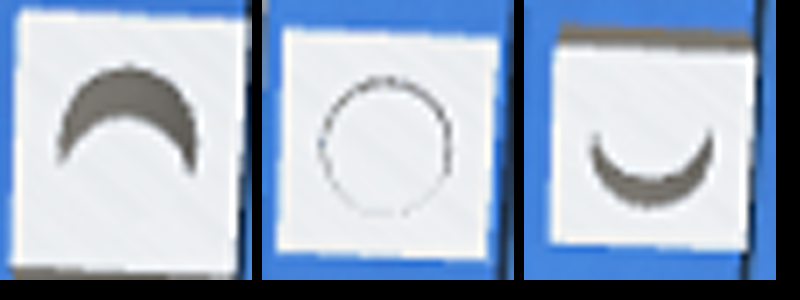

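Run:
```python
from h import *
import pickle
from scipy.optimize import least_squares
k=pickle.load(open("k3.pkl","rb"))
O=[(262-18,0),(257-18,81),(256-18,149)]
S=[[(58,160),(62,120),(80,88),(105,70),(128,66),(155,72),(180,92),(195,130),(197,165)],[(320,145),(453,148),(388,77),(388,214)],[(593,135),(598,165),(615,192),(650,208),(690,192),(707,165),(712,132)]]
Q=[[(18,10),(252,18),(240,272),(12,265)],[(284,27),(498,38),(488,260),(277,250)],[(556,44),(757,50),(748,250),(549,242)]]
for i in range(3):
    w=lambda L:np.array([at_z(k,((x-262*i+.5)/7-.5+O[i][0],(y+.5)/7-.5+O[i][1]),.04)[:2] for x,y in L])
    p=w(S[i]); f=lambda c:np.hypot(*(p-c[:2]).T)-.01175
    r=least_squares(f,p.mean(0)); q=w(Q[i]); e=np.linalg.norm(q-np.roll(q,1,0),axis=1)
    r3=least_squares(lambda c:np.hypot(*(p-c[:2]).T)-c[2],[*p.mean(0),.0117])
    print(i,np.round(r.x,4),np.round(r3.x,4),"rms",np.sqrt(np.mean(r.fun**2)).round(5),"insert",q.mean(0).round(4),e.round(4))
```

```text
0 [0.6372 0.1405] [0.6372 0.1405 0.0117] rms 0.00014 insert [0.6376 0.14  ] [0.038  0.0384 0.0379 0.0386]
1 [0.5466 0.1471] [0.5466 0.1471 0.0118] rms 9e-05 insert [0.5467 0.1471] [0.0382 0.0377 0.0381 0.0383]
2 [0.4601 0.1479] [0.4596 0.1479 0.0114] rms 0.00044 insert [0.4595 0.1479] [0.0384 0.0377 0.0389 0.0384]
```

send_rows([
  [87, 31.5, 42.4, 0, 0, 0, 0],
  [87, 31.5, 42.4, 0, 0, 0, 0],
  [87, 31.5, 42.4, 0, 0, 0, 0],
  [87, 31.5, 42.4, 0, 0, 0, 0],
  [87, 31.5, 42.4, 0, 0, 0, 0],
  [87, 31.5, 42.4, 0, 0, 0, 0],
  [87, 0, 0, 40, 0, 0, 0],
  [87, 0, 0, 40, 0, 0, 0],
  [87, 0, 0, 0, 0, 0, 0],
  [87, 0, 0, 0, 0, 0, 0],
])

```text
time_s: 5.9
tool_pos: [0.6452, -0.092, 0.1662]
tool_rot: [-180.0, 0.1, -0.1]
force: [-0.2, -0.3, 1.2]
grip_width: 0.0871
```

Run:
```python
from h import *
im=env.read_camera("wrist")
print(delta([.6566,-.1064,.052],0))
for d in env.regions_of("wrist","pin0"): print(d["confidence"],d["rect"])
k=env.get_calibration("wrist"); print(proj(k,[[.6566,-.1064,.0997],[.5974,-.0995,.0997]]))
```

```text
(array([ 10. ,  14.7, 116.2]), array([ 0.   , -0.002, -0.002]))
0.71 [262.0, 154.4, 286.3, 198.7]
0.71 [251.2, 210.0, 274.3, 239.6]
[[273.3575198  183.1749648 ]
 [264.68818717 246.81427171]]
```

send_rows([
  [87, 10, 14.7, 0, 0, 0, 0],
  [87, 0, 0, 0, 0, 0, 0],
  [87, 0, 0, 30, 0, 0, 0],
  [87, 0, 0, 30, 0, 0, 0],
  [87, 0, 0, 30, 0, 0, 0],
  [87, 0, 0, 25, 0, 0, 0],
  [87, 0, 0, 0, 0, 0, 0],
  [87, 0, 0, 0, 0, 0, 0],
])

```text
time_s: 6.8
tool_pos: [0.6563, -0.1057, 0.0531]
tool_rot: [180.0, -0.1, -0.1]
force: [-1.4, 0.3, 0.5]
grip_width: 0.0871
```

send_rows([
  [10, 0, 0, 0, 0, 0, 0],
  [10, 0, 0, 0, 0, 0, 0],
  [10, 0, 0, 0, 0, 0, 0],
  [10, 0, 0, 0, 0, 0, 0],
  [10, 0, 0, 0, 0, 0, 0],
  [10, 0, 0, 0, 0, 0, 0],
  [10, 0, 0, 0, 0, 0, 0],
], grip_force=25)

```text
time_s: 7.5
tool_pos: [0.6555, -0.1061, 0.0515]
tool_rot: [180.0, 0.0, -0.1]
force: [-0.0, -0.6, 0.2]
grip_width: 0.039
```

send_rows([
  [10, 0, 0, 0, 0, 0, 0],
  [10, 0, 0, 0, 0, 0, 0],
  [10, 0, 0, 0, 0, 0, 0],
  [10, 0, 0, 0, 0, 0, 0],
  [10, 0, 0, 0, 0, 0, 0],
  [10, 0, 0, -30, 0, 0, 0],
  [10, 0, 0, -40, 0, 0, 0],
  [10, 0, 0, -40, 0, 0, 0],
  [10, 0, 0, 0, 0, 0, 0],
  [10, 0, 0, 0, 0, 0, 0],
])

```text
time_s: 8.5
tool_pos: [0.6561, -0.106, 0.1626]
tool_rot: [180.0, -0.1, -0.1]
force: [-1.2, -0.2, -1.6]
grip_width: 0.0217
```

Run:
```python
from h import *
print(env.get_obs()["grip_width"],delta([.6372,.1405,.16],0))
im=env.read_camera("wrist"); cv2.imwrite("pics/w5.png",im[:,:,::-1])
```

```text
0.02174744493825155 (array([ -19.2, -246.5,    2.4]), array([ 0.001, -0.002, -0.001]))
```

View pics/w5.png

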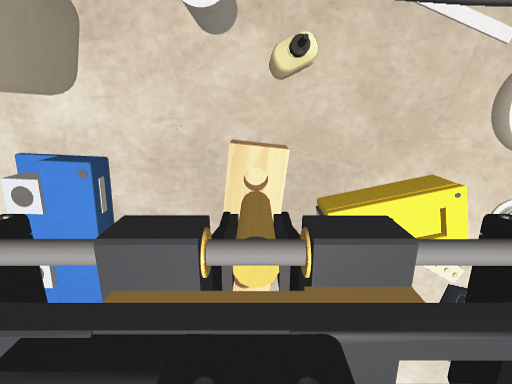

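send_rows([
  [10, -3, -30, 0, 0, 0, 0],
  [10, -3, -30, 0, 0, 0, 0],
  [10, -3, -30, 0, 0, 0, 0],
  [10, -3, -30, 0, 0, 0, 0],
  [10, -3, -30, 0, 0, 0, 0],
  [10, -3, -30, 0, 0, 0, 0],
  [10, -1, -30, 0, 0, 0, 0],
  [10, 0, -30, 0, 0, 0, 0],
  [10, 0, 0, 30, 0, 0, 0],
  [10, 0, 0, 0, 0, 0, 0],
  [10, 0, 0, 0, 0, 0, 0],
  [10, 0, 0, 0, 0, 0, 0],
])

```text
time_s: 9.75
tool_pos: [0.6372, 0.1325, 0.1317]
tool_rot: [180.0, 0.0, -0.2]
force: [0.3, 0.4, -0.5]
grip_width: 0.0215
```

Run:
```python
from h import *
print(env.get_obs()["force"],delta([.6364,.1405,.09],0))
im=env.read_camera("wrist"); cv2.imwrite("pics/w6.png",cv2.resize(im[100:300,155:355],None,fx=3,fy=3,interpolation=cv2.INTER_CUBIC)[:,:,::-1])
```

```text
[ 0.25317462  0.41906334 -0.46653153] (array([-0.9, -8. , 41.7]), array([ 0.001,  0.   , -0.003]))
```

View pics/w6.png

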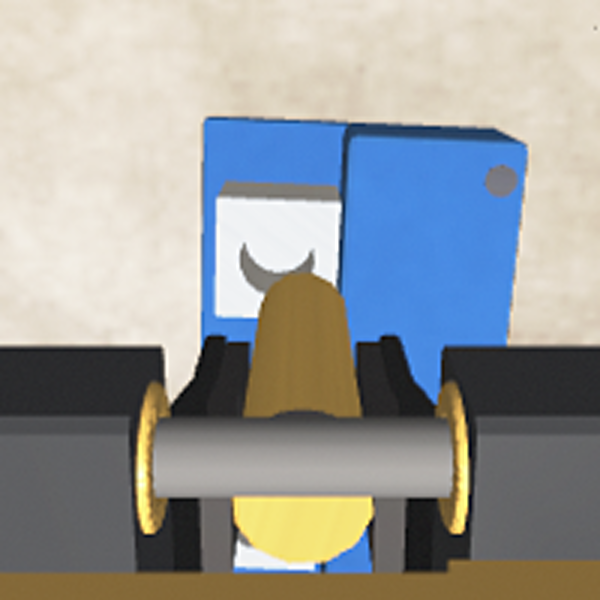

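send_rows([
  [10, -0.9, -8, 0, 0, 0, 0],
  [10, 0, 0, 20, 0, 0, 0],
  [10, 0, 0, 20, 0, 0, 0],
  [10, 0, 0, 0, 0, 0, 0],
  [10, 0, 0, 0, 0, 0, 0],
  [10, 0, 0, 0, 0, 0, 0],
])

```text
time_s: 10.4
tool_pos: [0.6369, 0.1424, 0.0931]
tool_rot: [-180.0, -0.1, -0.1]
force: [-0.5, 0.2, -1.2]
grip_width: 0.0216
```

Run:
```python
from h import *
print(env.get_obs()["force"],delta([.6364,.1405,.054],0))
```

```text
[-0.5170988   0.15738019 -1.24546332] (array([-0.6,  1.9, 39.1]), array([-0.001, -0.002, -0.001]))
```

send_rows([
  [10, 0, 0, 0, 0, 0, 0],
  [10, 0, 0, 0, 0, 0, 0],
])

```text
time_s: 10.6
tool_pos: [0.6366, 0.1422, 0.0925]
tool_rot: [-180.0, -0.1, -0.1]
force: [-0.3, 0.5, -2.0]
grip_width: 0.0218
```

send_rows([
  [10, 0, 0, 0, 0, 0, 0],
])

```text
time_s: 10.7
tool_pos: [0.6363, 0.1421, 0.0921]
tool_rot: [-180.0, -0.0, -0.1]
force: [0.2, 1.3, -1.5]
grip_width: 0.0217
```

send_rows([
  [10, 0, 1.6, 0, 0, 0, 0],
  [10, 0, 0, 5, 0, 0, 0],
  [10, 0, 0, 3, 0, 0, 0],
  [10, 0, 0, 3, 0, 0, 0],
  [10, 0, 0, 3, 0, 0, 0],
  [10, 0, 0, 3, 0, 0, 0],
  [10, 0, 0, 0, 0, 0, 0],
])

```text
time_s: 11.4
tool_pos: [0.6362, 0.1404, 0.074]
tool_rot: [-180.0, -0.0, -0.1]
force: [1.0, 0.3, -2.5]
grip_width: 0.0212
```

send_rows([
  [10, 0, 0, 4, 0, 0, 0],
  [10, 0, 0, 4, 0, 0, 0],
  [10, 0, 0, 4, 0, 0, 0],
  [10, 0, 0, 4, 0, 0, 0],
  [10, 0, 0, 2, 0, 0, 0],
  [10, 0, 0, 2, 0, 0, 0],
  [10, 0, 0, 0, 0, 0, 0],
])

```text
time_s: 12.1
tool_pos: [0.6362, 0.1404, 0.0543]
tool_rot: [-180.0, -0.0, -0.1]
force: [2.5, -0.1, -3.5]
grip_width: 0.0215
```

send_rows([
  [10, 0, 0, 1, 0, 0, 0],
  [10, 0, 0, 1, 0, 0, 0],
  [10, 0, 0, 0, 0, 0, 0],
])

```text
time_s: 12.4
tool_pos: [0.6363, 0.1404, 0.0534]
tool_rot: [180.0, -0.0, -0.1]
force: [0.6, -0.2, 4.7]
grip_width: 0.0217
```

send_rows([
  [60, 0, 0, 0, 0, 0, 0],
  [60, 0, 0, 0, 0, 0, 0],
  [60, 0, 0, 0, 0, 0, 0],
  [60, 0, 0, 0, 0, 0, 0],
  [60, 0, 0, -20, 0, 0, 0],
  [60, 0, 0, -40, 0, 0, 0],
  [70, 0, 0, -40, 0, 0, 0],
  [87, -15, 40, -40, 0, 0, 0],
  [87, -15, 40, 0, 0, 0, 0],
  [87, -15, 40, 0, 0, 0, 0],
  [87, -15, 40, 0, 0, 0, 0],
  [87, -15, 40, 0, 0, 0, 0],
])

```text
time_s: 13.6
tool_pos: [0.5619, -0.0552, 0.1867]
tool_rot: [180.0, 0.0, -0.1]
force: [0.4, -0.8, 0.9]
grip_width: 0.0866
```

send_rows([
  [87, -10, 40, 0, 0, 0, 0],
  [87, 0, 0, 0, 0, 0, 0],
  [87, 0, 0, 0, 0, 0, 0],
])

```text
time_s: 13.9
tool_pos: [0.5524, -0.0948, 0.1866]
tool_rot: [-180.0, 0.0, -0.2]
force: [-0.0, 0.8, -0.6]
grip_width: 0.0868
```

Run:
```python
from h import *
im=env.read_camera("wrist");k=env.get_calibration("wrist")
print(env.get_obs()["tool_pos"],proj(k,[[.5974,-.0995,.0997]]))
for d in env.regions_of("wrist","pin0"):
    r=d["rect"]; print(d["confidence"],r,at_z(k,((r[0]+r[2])/2,r[3]-12),.0997))
im2=env.read_camera("top"); print([ (d["confidence"],d["rect"]) for d in env.regions_of("top","pin_block")])
a=np.vstack([cv2.resize(im[50:250,160:360],(400,400)),cv2.resize(im2[140:240,150:300],(400,200))[:200]])
cv2.imwrite("pics/w7.png",a[:,:,::-1])
```

```text
[ 0.55285621 -0.09308822  0.18665379] [[263.17475398 139.15703064]]
0.65 [245.4, 123.3, 275.5, 150.0] [ 0.59840373 -0.09711557  0.0997    ]
0.55 [4.0, 83.0, 41.0, 112.7] [0.62979455 0.10407691 0.0997    ]
[]
```

View pics/w7.png

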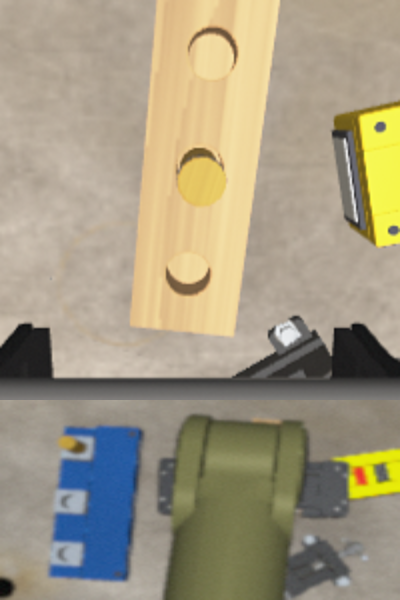

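send_rows([
  [87, 45, 5, 0, 0, 0, 0],
  [87, 0, 0, 0, 0, 0, 0],
  [87, 0, 0, 40, 0, 0, 0],
  [87, 0, 0, 0, 0, 0, 0],
  [87, 0, 0, 0, 0, 0, 0],
  [87, 0, 0, 0, 0, 0, 0],
])

```text
time_s: 14.7
tool_pos: [0.5987, -0.0983, 0.1486]
tool_rot: [180.0, -0.1, -0.0]
force: [0.5, 0.4, -0.1]
grip_width: 0.087
```

Run:
```python
from h import *
im=env.read_camera("wrist");k=env.get_calibration("wrist")
print(proj(k,[[.5974,-.0995,.0997]]),delta([.5974,-.0985,.053],0))
for d in env.regions_of("wrist","pin0"):print(d["confidence"],d["rect"])
```

```text
[[256.96812986 203.30203391]] (array([-1.8, -0.1, 95.8]), array([ 0.001, -0.003, -0.001]))
0.88 [243.6, 174.2, 271.9, 216.6]
0.61 [3.0, 131.0, 16.2, 158.7]
```

send_rows([
  [87, -1.5, 0, 30, 0, 0, 0],
  [70, 0, 0, 30, 0, 0, 0],
  [60, 0, 0, 25, 0, 0, 0],
  [40, 0, 0, 11, 0, 0, 0],
  [10, 0, 0, 0, 0, 0, 0],
  [10, 0, 0, 0, 0, 0, 0],
  [10, 0, 0, 0, 0, 0, 0],
  [10, 0, 0, 0, 0, 0, 0],
  [10, 0, 0, 0, 0, 0, 0],
  [10, 0, 0, 0, 0, 0, 0],
  [10, 0, 0, 0, 0, 0, 0],
  [10, 0, 0, 0, 0, 0, 0],
])

```text
time_s: 16.0
tool_pos: [0.5966, -0.0988, 0.0511]
tool_rot: [180.0, -0.0, -0.1]
force: [0.4, 0.1, 3.4]
grip_width: 0.0216
```

send_rows([
  [10, 0, 0, 0, 0, 0, 0],
  [10, 0, 0, 0, 0, 0, 0],
])

```text
time_s: 16.2
tool_pos: [0.5966, -0.0988, 0.0511]
tool_rot: [180.0, -0.0, -0.1]
force: [-0.3, -0.2, 2.7]
grip_width: 0.0215
```

send_rows([
  [10, 0, 0, -35, 0, 0, 0],
  [10, 0, 0, -40, 0, 0, 0],
  [10, 0, 0, -40, 0, 0, 0],
  [10, -17.2, -30.8, 0, 0, 0, 0],
  [10, -17.2, -30.8, 0, 0, 0, 0],
  [10, -17.2, -30.8, 0, 0, 0, 0],
  [10, -17.2, -30.8, 0, 0, 0, 0],
  [10, -17.2, -30.8, 0, 0, 0, 0],
  [10, -17.2, -30.8, 0, 0, 0, 0],
  [10, -17.2, -30.8, 0, 0, 0, 0],
  [10, -17.2, -30.8, 0, 0, 0, 0],
  [10, 0, 0, 0, 0, 0, 0],
])

```text
time_s: 17.4
tool_pos: [0.4559, 0.153, 0.1653]
tool_rot: [-179.9, 0.1, 0.4]
force: [0.2, -0.3, -0.9]
grip_width: 0.0215
```

send_rows([
  [10, 0, 0, 35, 0, 0, 0],
  [10, 0, 0, 30, 0, 0, 0],
  [10, 0, 0, 0, 0, 0, 0],
  [10, 0, 0, 0, 0, 0, 0],
  [10, 0, 0, 0, 0, 0, 0],
  [10, 0, 0, 0, 0, 0, 0],
  [10, 0, 0, 0, 0, 0, 0],
])

```text
time_s: 18.1
tool_pos: [0.46, 0.1479, 0.1019]
tool_rot: [-180.0, -0.1, -0.1]
force: [0.2, -0.4, -0.8]
grip_width: 0.0215
```

send_rows([
  [10, -0.8, 0, 8, 0, 0, 0],
  [10, 0, 0, 6, 0, 0, 0],
  [10, 0, 0, 0, 0, 0, 0],
  [10, 0, 0, 0, 0, 0, 0],
  [10, 0, 0, 4, 0, 0, 0],
  [10, 0, 0, 3, 0, 0, 0],
  [10, 0, 0, 3, 0, 0, 0],
  [10, 0, 0, 2, 0, 0, 0],
  [10, 0, 0, 0, 0, 0, 0],
])

```text
time_s: 19.0
tool_pos: [0.459, 0.148, 0.0747]
tool_rot: [-180.0, -0.1, -0.1]
force: [2.5, -0.3, -2.4]
grip_width: 0.0216
```

send_rows([
  [10, 0, 0, 4, 0, 0, 0],
  [10, 0, 0, 4, 0, 0, 0],
  [10, 0, 0, 4, 0, 0, 0],
  [10, 0, 0, 4, 0, 0, 0],
  [10, 0, 0, 3, 0, 0, 0],
  [10, 0, 0, 2, 0, 0, 0],
  [10, 0, 0, 1.5, 0, 0, 0],
  [10, 0, 0, 0, 0, 0, 0],
])

```text
time_s: 19.8
tool_pos: [0.4592, 0.148, 0.053]
tool_rot: [-180.0, -0.1, -0.1]
force: [3.4, 0.2, 6.5]
grip_width: 0.0217
```

send_rows([
  [60, 0, 0, 0, 0, 0, 0],
  [60, 0, 0, 0, 0, 0, 0],
  [60, 0, 0, 0, 0, 0, 0],
  [60, 0, 0, 0, 0, 0, 0],
  [60, 0, 0, -20, 0, 0, 0],
  [60, 0, 0, -40, 0, 0, 0],
  [70, 0, 0, -40, 0, 0, 0],
  [87, -8, -30, -40, 0, 0, 0],
  [87, -8, -30, -30, 0, 0, 0],
  [87, -8, -40, -30, 0, 0, 0],
  [87, -8, -40, 0, 0, 0, 0],
  [87, -8, -40, 0, 0, 0, 0],
])

```text
time_s: 21.0
tool_pos: [0.4185, 0.3284, 0.2524]
tool_rot: [-180.0, -0.1, -0.1]
force: [0.5, 1.0, -1.0]
grip_width: 0.0863
```

send_rows([
  [87, 0, 0, 0, 0, 0, 0],
  [87, 0, 0, 0, 0, 0, 0],
  [87, 0, 0, 0, 0, 0, 0],
])

```text
time_s: 21.3
tool_pos: [0.419, 0.3255, 0.2507]
tool_rot: [179.9, 0.0, -0.2]
force: [-0.6, 0.1, 0.6]
grip_width: 0.0865
```

Run:
```python
from h import *
import pickle
im=env.read_camera("wrist");k=env.get_calibration("wrist"); pickle.dump(k,open("k8.pkl","wb"))
print(env.get_obs()["tool_pos"])
for d in env.regions_of("wrist","board_a"):
    if d["confidence"]<.3: continue
    c=cv2.minAreaRect(cv2.findNonZero(d["region"].astype(np.uint8))); print(d["confidence"],d["rect"],c,at_z(k,c[0],.018))
cv2.imwrite("pics/w8.png",cv2.resize(im[:240],None,fx=1.5625,fy=1.5625,interpolation=cv2.INTER_CUBIC)[:,:,::-1])
```

```text
[0.41927081 0.32528348 0.25082491]
0.84 [218.3, 7.1, 291.4, 74.1] ((258.2999267578125, 40.62445831298828), (56.51388931274414, 72.09185791015625), 79.91940307617188) [0.57297439 0.32120723 0.018     ]
0.78 [207.8, 114.0, 281.5, 186.8] ((244.5384521484375, 150.80767822265625), (46.31746292114258, 64.89991760253906), 56.30992889404297) [0.43257092 0.34058635 0.018     ]
```

View pics/w8.png

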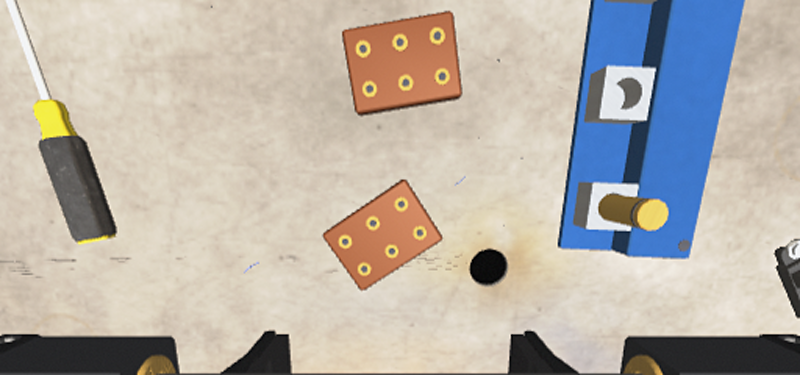

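Run:
```python
from h import *
import pickle
k3=pickle.load(open("k3.pkl","rb"));k8=pickle.load(open("k8.pkl","rb"))
s=lambda p:((p[0]+.5)/1.5625-.5,(p[1]+.5)/1.5625-.5)
B3=[(149,114),(184,108),(220,101),(160,152),(195,146),(229,140)];B8=[(363,49),(400,42),(437,36),(369,89),(406,83),(442,76)]
A3=[(153,296),(178,278),(204,260),(175,321),(200,305),(225,288)];A8=[(345,242),(373,223),(401,204),(364,269),(392,251),(420,232)]
for n,a,b,c in (("b",B3,B8,[(343,31),(452,12),(461,94),(356,110)]),("a",A3,A8,[(324,236),(404,181),(441,239),(363,289)])):
    P=np.array([tri([(k3,s(x)),(k8,s(y))]) for x,y in zip(a,b)]); print(n,"studs",P.mean(0),P[:,2].round(4))
    u=P[[2,5]].mean(0)-P[[0,3]].mean(0); print("yaw long",np.degrees(np.arctan2(u[1],u[0])))
    Q=np.array([at_z(k8,s(x),.02) for x in c]); print(Q.mean(0),np.linalg.norm(Q-np.roll(Q,1,0),axis=1)); u=Q[1]+Q[2]-Q[0]-Q[3]; print("yaw",np.degrees(np.arctan2(u[1],u[0])))
    print(np.array([at_z(k8,s(x),.02) for x in b]).mean(0))
```

```text
b studs [0.57304746 0.32207605 0.02034156] [0.0205 0.0214 0.0196 0.0196 0.02   0.021 ]
yaw long -80.95035272862623
[0.57335815 0.32203989 0.02      ] [0.05928519 0.08730826 0.06043738 0.08758058]
yaw -81.74807776068656
[0.57330643 0.32211405 0.02      ]
a studs [0.43172916 0.34050426 0.02024592] [0.0202 0.0207 0.0193 0.0191 0.0205 0.0217]
yaw long -56.72428000817109
[0.43178538 0.34023156 0.02      ] [0.05947178 0.08571582 0.06032334 0.08451655]
yaw -56.700693507518366
[0.43181338 0.34052486 0.02      ]
```

send_rows([
  [87, 0, 0, 0, 0, 0, -0.144],
  [87, 0, 0, 0, 0, 0, -0.144],
  [87, 0, 0, 0, 0, 0, -0.144],
  [87, 0, 0, 0, 0, 0, -0.144],
  [87, 0, 0, 0, 0, 0, -0.144],
  [87, 0, 0, 0, 0, 0, -0.144],
  [87, 0, 0, 0, 0, 0, -0.144],
  [87, 0, 0, 0, 0, 0, -0.144],
  [87, 0, 0, 0, 0, 0, -0.144],
  [87, 0, 0, 0, 0, 0, -0.144],
  [87, 0, 0, 0, 0, 0, -0.144],
  [87, 0, 0, 0, 0, 0, -0.144],
])

```text
time_s: 22.6
tool_pos: [0.4193, 0.3256, 0.2512]
tool_rot: [180.0, 0.1, 99.1]
force: [-0.2, 0.9, -0.1]
grip_width: 0.0873
```

```bash
cat >> h.py <<'E'
def tilted(yaw,th):
    "tool down at yaw, then turned about tool y by th degrees"
    return R.from_euler("xyz",[180,0,yaw],degrees=True)*R.from_rotvec([0,np.radians(th),0])
E
python3 - <<'E'
from h import *
print(env.get_obs()["qpos"].round(1),rt()[1].as_euler("xyz",True))
print(delta([.569,.42,.2],98.7))
E
```

```text
[  9.1   7.3 -53.5  96.1   6.   79.6 -36.1] [1.79994149e+02 5.19460299e-02 9.91371424e+01]
(array([ 69.5, 162.8,  51.2]), array([0.   , 0.001, 0.008]))
```

send_rows([
  [87, 14, 32.6, 10, 0, 0, 0],
  [87, 14, 32.6, 10, 0, 0, 0],
  [87, 14, 32.6, 10, 0, 0, 0],
  [87, 14, 32.6, 10, 0, 0, 0],
  [87, 14, 32.6, 10, 0, 0, 0],
  [87, 0, 0, 0, 0, -0.14, 0],
  [87, 0, 0, 0, 0, -0.14, 0],
  [87, 0, 0, 0, 0, -0.14, 0],
  [87, 0, 0, 0, 0, -0.14, 0],
  [87, 0, 0, 0, 0, -0.138, 0],
  [87, 0, 0, 0, 0, 0, 0],
  [87, 0, 0, 0, 0, 0, 0],
])

```text
time_s: 23.8
tool_pos: [0.5689, 0.4213, 0.1999]
tool_rot: [-179.9, 40.0, 99.0]
force: [0.6, -1.2, 1.1]
grip_width: 0.087
```

Run:
```python
from h import *
print(env.get_obs()["qpos"].round(1),rt()[0])
T=tilted(98.7,-40); z=T.apply([0,0,1]); tgt=np.array([.5692,.3467,.009])
print(z,delta(tgt-.08*z,0,T),delta(tgt,0,T))
```

```text
[-37.4  50.1 -32.9  52.6  49.3 115.1 -50.2] [0.56887918 0.42132402 0.19993343]
[ 0.09722858 -0.63539162 -0.76604444] (array([ 66.2, -10.9, 113.7]), array([ 0.002, -0.   ,  0.004])) (array([ 66.2, -11. , 193.7]), array([ 0.002, -0.   ,  0.004]))
```

send_rows([
  [87, 17, -3, 28, 0, 0, 0],
  [87, 17, -3, 28, 0, 0, 0],
  [87, 16, -3, 28, 0, 0, 0],
  [87, 16, -2, 29, 0, 0, 0],
  [87, 0, 0, 0, 0, 0, 0],
  [87, 0, 0, 0, 0, 0, 0],
])

```text
time_s: 24.4
tool_pos: [0.5635, 0.396, 0.0749]
tool_rot: [179.8, 39.9, 98.6]
force: [-0.2, 0.0, 1.4]
grip_width: 0.0868
```

Run:
```python
from h import *
print(env.get_obs()["qpos"].round(1),rt()[0])
T=tilted(98.7,-40); tgt=np.array([.5692,.3467,.009])
print(delta(tgt,0,T))
```

```text
[-34.1  52.7 -32.9  63.9  48.8 104.4 -57.7] [0.56352444 0.39598808 0.07489469]
(array([ 4.3, -2. , 82.3]), array([ 0.002, -0.001, -0.002]))
```

send_rows([
  [87, 4.3, -2, 20, 0, 0, 0],
  [87, 0, 0, 20, 0, 0, 0],
  [87, 0, 0, 20, 0, 0, 0],
  [87, 0, 0, 12, 0, 0, 0],
  [87, 0, 0, 7, 0, 0, 0],
  [87, 0, 0, 0, 0, 0, 0],
  [87, 0, 0, 0, 0, 0, 0],
])

```text
time_s: 25.1
tool_pos: [0.5671, 0.3517, 0.0102]
tool_rot: [179.9, 39.9, 98.9]
force: [0.5, 0.2, 0.1]
grip_width: 0.087
```

send_rows([
  [87, -3, 0, 4, 0, 0, 0],
  [50, 0, 0, 0, 0, 0, 0],
  [50, 0, 0, 0, 0, 0, 0],
  [50, 0, 0, 0, 0, 0, 0],
  [50, 0, 0, 0, 0, 0, 0],
  [50, 0, 0, 0, 0, 0, 0],
  [50, 0, 0, 0, 0, 0, 0],
], grip_force=35)

```text
time_s: 25.8
tool_pos: [0.5677, 0.3462, 0.0079]
tool_rot: [180.0, 40.0, 98.9]
force: [0.7, 0.9, 0.0]
grip_width: 0.0635
```

send_rows([
  [50, 0, 0, 0, 0, 0, 0],
  [50, -13, 0, -15, 0, 0, 0],
  [50, -26, 0, -31, 0, 0, 0],
  [50, -26, 0, -31, 0, 0, 0],
  [50, -26, 0, -31, 0, 0, 0],
  [50, -26, 0, -31, 0, 0, 0],
  [50, -26, 0, -31, 0, 0, 0],
  [50, 0, 0, 0, 0, 0, 0],
])

```text
time_s: 26.6
tool_pos: [0.5682, 0.347, 0.2383]
tool_rot: [179.3, 39.6, 98.4]
force: [0.7, 0.7, -1.2]
grip_width: 0.0638
```

send_rows([
  [50, 0, 0, 0, 0, 0.142, 0],
  [50, 0, 0, 0, 0, 0.142, 0],
  [50, 0, 0, 0, 0, 0.142, 0],
  [50, 0, 0, 0, 0, 0.142, 0],
  [50, 0, 0, 0, 0, 0.142, 0],
  [50, 0, 0, 0, 0, 0.142, 0],
  [50, 0, 0, 0, 0, 0.142, 0],
  [50, 0, 0, 0, 0, 0, 0],
])

```text
time_s: 27.4
tool_pos: [0.5716, 0.3353, 0.2275]
tool_rot: [-179.8, -16.7, 98.1]
force: [0.6, -2.2, -2.4]
grip_width: 0.0635
```

Run:
```python
from h import *
Rg=R.from_euler("xyz",[180,40,98.9],degrees=True); rel=Rg.inv().apply(np.array([.573,.322,.010])-[.5677,.3462,.0079])
print("rel mm",rel*1000,"qpos",env.get_obs()["qpos"].round(1),rt()[0],rt()[1].as_euler("xyz",True),env.get_obs()["grip_width"])
T=tilted(87.5,50)
for z in (.085,.16): print(np.array([.636,.1155,z])-T.apply(rel))
print(delta([.636,.1,.26],0,tilted(87.5,17)))
```

```text
rel mm [-20.29305585   1.49219594  14.28654037] qpos [ 15.9  24.3 -52.4  85.5   4.   72.1 -25.6] [0.57156582 0.33534221 0.22754779] [-179.83459716  -16.71217343   98.10176418] 0.06350392170172701
[0.63460083 0.11766309 0.10972859]
[0.63460083 0.11766309 0.18472859]
(array([-222.5,   30.3, -100.8]), array([-0.057,  0.005,  0.177]))
```

send_rows([
  [50, -20, 3, -20, -0.028, 0.002, 0.089],
  [50, -20, 3, -20, -0.028, 0.003, 0.088],
  [50, -30, 0, -10, 0, 0, 0],
  [50, -30, 0, -10, 0, 0, 0],
  [50, -30, 0, -10, 0, 0, 0],
  [50, -30, 0, -10, 0, 0, 0],
  [50, -30, 0, -10, 0, 0, 0],
  [50, 0, 0, 0, 0, 0, 0],
])

```text
time_s: 28.2
tool_pos: [0.5745, 0.1323, 0.2588]
tool_rot: [-180.0, -16.9, 87.9]
force: [0.1, 0.3, -1.8]
grip_width: 0.0638
```

send_rows([
  [50, 0, 0, 0, 0, 0.144, 0],
  [50, 0, 0, 0, 0, 0.144, 0],
  [50, 0, 0, 0, 0, 0.144, 0],
  [50, 0, 0, 0, 0, 0.144, 0],
  [50, 0, 0, 0, 0, 0, 0],
  [50, 0, 0, 0, 0, 0, 0],
])

```text
time_s: 28.8
tool_pos: [0.5736, 0.1392, 0.2595]
tool_rot: [-179.9, -50.1, 88.3]
force: [-0.1, -0.1, -1.3]
grip_width: 0.0639
```

Run:
```python
from h import *
T=tilted(87.5,50)
print("qpos",env.get_obs()["qpos"].round(1),rt()[0],rt()[1].as_euler("xyz",True),env.get_obs()["grip_width"])
print(delta([.6346,.1177,.185],0,T),"tool Z:",T.inv().apply([0,0,1]))
```

```text
qpos [ 54.5  21.8 -52.   98.2 -34.6  73.9  14.3] [0.57363825 0.13923557 0.25951283] [-179.94652704  -50.13524225   88.33505997] 0.06390944572253549
(array([-69.9,  61.6,  32.5]), array([-0.012, -0.002,  0.009])) tool Z: [ 7.66044443e-01  1.66533454e-16 -6.42787610e-01]
```

send_rows([
  [50, -6, 31, -7, -0.012, -0.002, 0.009],
  [50, -7, 31, -8, 0, 0, 0],
  [50, 0, 0, 0, 0, 0, 0],
  [50, -26, 0, 22, 0, 0, 0],
  [50, 0, 0, 0, 0, 0, 0],
  [50, 0, 0, 0, 0, 0, 0],
])

```text
time_s: 29.4
tool_pos: [0.6347, 0.1192, 0.227]
tool_rot: [179.8, -50.1, 87.8]
force: [-0.3, -0.5, -1.4]
grip_width: 0.0637
```

Run:
```python
from h import *
T=tilted(87.5,50)
print(rt()[0],delta([.6346,.1177,.185],0,T))
im=env.read_camera("wrist"); s=env.read_camera("side")
a=np.vstack([im[:300],np.zeros((4,512,3),np.uint8),cv2.resize(s[100:216,190:390],(512,296))])
cv2.imwrite("pics/w9.png",a[:,:,::-1])
```

```text
[0.63473522 0.11917203 0.2269629 ] (array([-33.1,  -0.2,  25.8]), array([-0.001, -0.002,  0.003]))
```

View pics/w9.png

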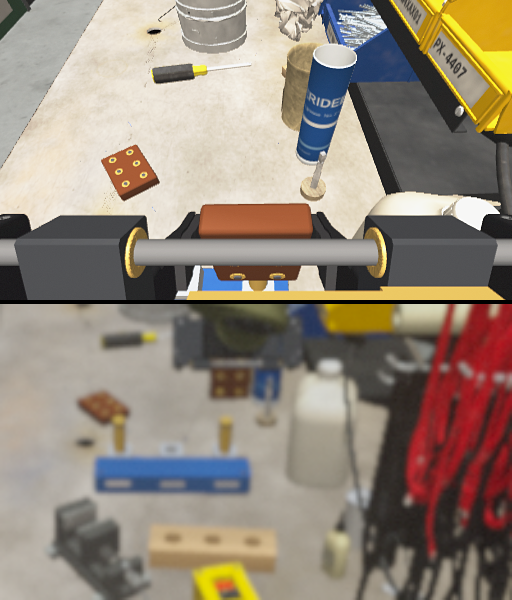

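send_rows([
  [50, -1, 0, -1.1, 0, 0, 0],
  [50, -21, 0, 17.5, 0, 0, 0],
  [50, -21, 0, 17.5, 0, 0, 0],
  [50, -21, 0, 17.5, 0, 0, 0],
  [50, -15, 0, 13, 0, 0, 0],
  [50, 0, 0, 0, 0, 0, 0],
  [50, 0, 0, 0, 0, 0, 0],
  [50, 0, 0, 0, 0, 0, 0],
])

```text
time_s: 30.3
tool_pos: [0.6368, 0.1158, 0.1255]
tool_rot: [179.6, -50.2, 87.8]
force: [0.2, 1.0, -0.8]
grip_width: 0.0636
```

send_rows([
  [50, -3.8, 0, 3.2, 0, 0, 0],
  [50, -3.8, 0, 3.2, 0, 0, 0],
  [50, -1.5, 0, 1.3, 0, 0, 0],
  [50, 0, 0, 0, 0, 0, 0],
  [50, 0, 0, 0, 0, 0, 0],
])

```text
time_s: 30.8
tool_pos: [0.6358, 0.1157, 0.1117]
tool_rot: [179.8, -50.1, 87.6]
force: [1.0, -0.4, -2.0]
grip_width: 0.0639
```

send_rows([
  [50, -1.5, 0, 1.3, 0, 0, 0],
  [50, -0.8, 0, 0.6, 0, 0, 0],
  [50, 0, 0, 0, 0, 0, 0],
])

```text
time_s: 31.1
tool_pos: [0.6361, 0.1164, 0.1111]
tool_rot: [179.8, -50.3, 87.6]
force: [-2.3, -3.0, 7.6]
grip_width: 0.0637
```

send_rows([
  [80, 0, 0, 0, 0, 0, 0],
  [80, 0, 0, 0, 0, 0, 0],
  [80, 0, 0, 0, 0, 0, 0],
  [80, 0, 0, 0, 0, 0, 0],
  [80, 0, 0, -15, 0, 0, 0],
  [80, 0, 0, -30, 0, 0, 0],
  [80, 0, 0, -40, 0, 0, 0],
  [80, 0, 0, -30, 0, 0, 0],
  [87, 0, 0, 0, 0, 0, 0],
  [87, 0, 0, 0, 0, 0, 0],
])

```text
time_s: 32.1
tool_pos: [0.632, 0.0264, 0.1828]
tool_rot: [179.7, -50.1, 87.6]
force: [-0.3, 1.6, 0.1]
grip_width: 0.0857
```

Run:
```python
from h import *
print(rt()[0])
im=env.read_camera("wrist"); s=env.read_camera("side")
a=np.vstack([im[:300],np.zeros((4,512,3),np.uint8),cv2.resize(s[100:216,190:390],(512,296))])
cv2.imwrite("pics/w10.png",a[:,:,::-1])
```

```text
[0.63200807 0.02635141 0.18276879]
```

View pics/w10.png

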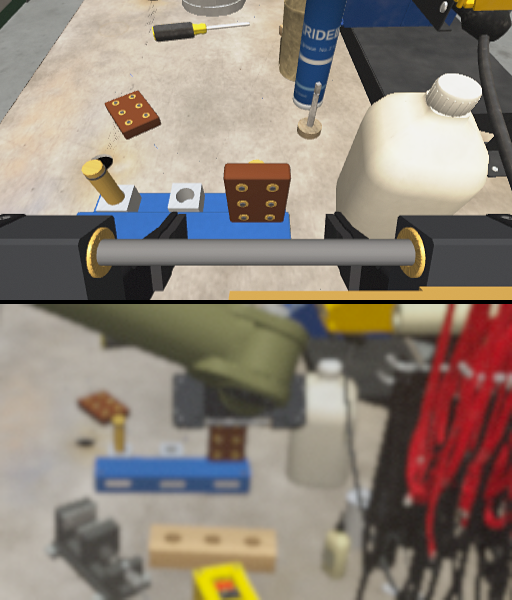

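send_rows([
  [87, 31, 0, -26, 0, 0, 0],
  [87, 31, 0, -26, 0, 0, 0],
  [87, 0, 0, 0, 0, -0.1455, 0],
  [87, 0, 0, 0, 0, -0.1455, 0],
  [87, 0, 0, 0, 0, -0.1455, 0],
  [87, 0, 0, 0, 0, -0.1455, 0],
  [87, 0, 0, 0, 0, -0.1455, 0],
  [87, 0, 0, 0, 0, -0.1455, 0],
  [87, 0, 0, 0, 0, 0, 0],
])

```text
time_s: 33.1
tool_pos: [0.63, 0.0382, 0.2638]
tool_rot: [179.9, -0.2, 88.4]
force: [0.3, 0.9, -0.7]
grip_width: 0.087
```

Run:
```python
from h import *
print(rt()[0],rt()[1].as_euler("xyz",True),delta([.38,.42,.24],87.6),env.get_obs()["qpos"].round(1))
```

```text
[0.62997768 0.03818967 0.26377156] [179.87346659  -0.23899286  88.36824046] (array([ 374.4, -260.8,   24.8]), array([ 0.002, -0.004,  0.013])) [ 25.6  19.4 -40.4  81.5  12.3  83.5 -16.2]
```

send_rows([
  [87, 34, -23.7, 0, 0, 0, 0],
  [87, 34, -23.7, 0, 0, 0, 0],
  [87, 34, -23.7, 0, 0, 0, 0],
  [87, 34, -23.7, 0, 0, 0, 0],
  [87, 34, -23.7, 0, 0, 0, 0],
  [87, 34, -23.7, 0, 0, 0, 0],
  [87, 34, -23.7, 0, 0, 0, 0],
  [87, 34, -23.7, 5, 0, 0, 0],
  [87, 34, -23.7, 5, 0, 0, 0],
  [87, 34, -23.7, 5, 0, 0, 0],
  [87, 34, -23.7, 5, 0, 0, 0],
  [87, 0, 0, 0, 0, 0, 0],
])

```text
time_s: 34.3
tool_pos: [0.3807, 0.4178, 0.2422]
tool_rot: [-179.7, -0.3, 88.1]
force: [-0.6, 0.8, 1.1]
grip_width: 0.0871
```

send_rows([
  [87, 0, 0, 0, 0, 0, -0.122],
  [87, 0, 0, 0, 0, 0, -0.122],
  [87, 0, 0, 0, 0, 0, -0.122],
  [87, 0, 0, 0, 0, 0, -0.122],
  [87, 0, 0, 0, 0, 0, -0.122],
  [87, 0, 0, 0, 0, -0.14, 0],
  [87, 0, 0, 0, 0, -0.14, 0],
  [87, 0, 0, 0, 0, -0.14, 0],
  [87, 0, 0, 0, 0, -0.14, 0],
  [87, 0, 0, 0, 0, -0.138, 0],
  [87, 0, 0, 0, 0, 0, 0],
  [87, 0, 0, 0, 0, 0, 0],
])

```text
time_s: 35.5
tool_pos: [0.3872, 0.4125, 0.242]
tool_rot: [-179.9, 39.8, 122.5]
force: [1.2, 0.0, 0.8]
grip_width: 0.0872
```

Run:
```python
from h import *
print(env.get_obs()["qpos"].round(1),rt()[0],rt()[1].as_euler("xyz",True))
T=tilted(123.3,-40); z=T.apply([0,0,1]); tgt=np.array([.4181,.3614,.009])
print(z,delta(tgt-.08*z,0,T),delta(tgt,0,T))
env.read_camera("wrist"); k=env.get_calibration("wrist")
for d in env.regions_of("wrist","board_a"): print(d["confidence"],d["rect"],cv2.minAreaRect(cv2.findNonZero(d["region"].astype(np.uint8))))
print(proj(k,[[.4318,.3405,.02]]))
```

```text
[-33.2  30.6 -50.1  84.3  47.9 108.1 -51.6] [0.3871873  0.41246213 0.24200921] [-179.91960509   39.84580465  122.52284944]
[ 0.35290506 -0.53724662 -0.76604444] (array([103.7,  -1.9, 137.1]), array([-0.01 , -0.003, -0.01 ])) (array([103.5,  -1.1, 217.1]), array([-0.01 , -0.003, -0.01 ]))
0.74 [227.6, 64.5, 280.4, 128.1] ((255.0, 96.99998474121094), (51.99999237060547, 61.99999237060547), 0.0)
0.67 [266.2, 218.4, 278.3, 236.2] ((274.0, 228.5), (19.0, 16.0), 90.0)
[[254.55768116 103.45084543]]
```

send_rows([
  [87, 26, -1.5, 34, -0.01, 0, -0.01],
  [87, 26, 0, 34, 0, 0, 0],
  [87, 26, 0, 34, 0, 0, 0],
  [87, 26, 0, 35, 0, 0, 0],
  [87, 0, 0, 0, 0, 0, 0],
  [87, 0, 0, 0, 0, 0, 0],
  [87, 0, 0, 0, 0, 0, 0],
])

```text
time_s: 36.3
tool_pos: [0.3929, 0.4061, 0.0749]
tool_rot: [179.4, 39.8, 122.7]
force: [0.2, -0.8, 0.1]
grip_width: 0.0871
```

Run:
```python
from h import *
print(env.get_obs()["qpos"].round(1),rt()[0])
T=tilted(123.3,-40); tgt=np.array([.4181,.3614,.009])
print(delta(tgt,0,T))
```

```text
[-34.3  39.7 -46.8  93.3  52.8  95.8 -61.8] [0.39291453 0.40611901 0.07486413]
(array([ 2.9, -3.9, 83.4]), array([ 0.004, -0.003, -0.008]))
```

send_rows([
  [87, 2.9, -3.5, 20, 0, 0, -0.008],
  [87, 0, 0, 20, 0, 0, 0],
  [87, 0, 0, 20, 0, 0, 0],
  [87, 0, 0, 14, 0, 0, 0],
  [87, 0, 0, 7, 0, 0, 0],
  [87, 0, 0, 0, 0, 0, 0],
  [87, 0, 0, 0, 0, 0, 0],
])

```text
time_s: 37.0
tool_pos: [0.4161, 0.3622, 0.0079]
tool_rot: [-180.0, 39.9, 123.6]
force: [-0.6, 0.0, 0.6]
grip_width: 0.0873
```

Run:
```python
from h import *
T=tilted(123.3,-40); tgt=np.array([.4181,.3614,.009])
print(env.get_obs()["force"],delta(tgt,0,T))
```

```text
[-0.57384238  0.00904136  0.5939981 ] (array([-2.1,  1.2,  0.4]), array([ 0.003, -0.001,  0.004]))
```

send_rows([
  [50, -2, 1, 1, 0, 0, 0],
  [50, 0, 0, 0, 0, 0, 0],
  [50, 0, 0, 0, 0, 0, 0],
  [50, 0, 0, 0, 0, 0, 0],
  [50, 0, 0, 0, 0, 0, 0],
  [50, 0, 0, 0, 0, 0, 0],
  [50, 0, 0, 0, 0, 0, 0],
])

```text
time_s: 37.7
tool_pos: [0.4183, 0.3608, 0.0084]
tool_rot: [-180.0, 40.0, 123.6]
force: [0.6, 1.5, 0.5]
grip_width: 0.0638
```

send_rows([
  [50, 0, 0, 0, 0, 0, 0],
  [50, -13, 0, -15, 0, 0, 0],
  [50, -26, 0, -31, 0, 0, 0],
  [50, -26, 0, -31, 0, 0, 0],
  [50, -26, 0, -31, 0, 0, 0],
  [50, -26, 0, -31, 0, 0, 0],
  [50, -26, 0, -31, 0, 0, 0],
  [50, 0, 0, 0, 0, 0, 0],
  [50, 0, 0, 0, 0, 0, 0],
])

```text
time_s: 38.6
tool_pos: [0.4183, 0.3604, 0.2318]
tool_rot: [179.9, 39.9, 123.5]
force: [-0.2, 0.3, -2.6]
grip_width: 0.0637
```

send_rows([
  [50, 0, 0, 0, 0, 0.142, 0],
  [50, 0, 0, 0, 0, 0.142, 0],
  [50, 0, 0, 0, 0, 0.142, 0],
  [50, 0, 0, 0, 0, 0.142, 0],
  [50, 0, 0, 0, 0, 0.142, 0],
  [50, 0, 0, 0, 0, 0.142, 0],
  [50, 0, 0, 0, 0, 0.142, 0],
  [50, 0, 0, 0, 0, 0, 0],
  [50, 0, 0, 0, 0, 0, 0],
])

```text
time_s: 39.5
tool_pos: [0.4186, 0.3583, 0.2288]
tool_rot: [-179.7, -16.9, 123.3]
force: [-1.0, -0.0, -2.1]
grip_width: 0.0639
```

send_rows([
  [50, 0, 0, -6, -0.0365, 0, 0.1195],
  [50, 0, 0, -6, -0.0365, 0, 0.1195],
  [50, 0, 0, -6, -0.0365, 0, 0.1195],
  [50, 0, 0, -6, -0.0365, 0, 0.1195],
  [50, 0, 0, -6, -0.0365, 0, 0.1195],
  [50, 0, 0, 0, 0, 0, 0],
])

```text
time_s: 40.1
tool_pos: [0.4185, 0.3544, 0.2593]
tool_rot: [179.9, -16.8, 88.1]
force: [-0.6, 0.4, -1.3]
grip_width: 0.0637
```

Run:
```python
from h import *
print(env.get_obs()["qpos"].round(1),rt()[0],delta([.4655,.10,.26],0,tilted(87.5,17)))
Rg=R.from_euler("xyz",[180,40,123.6],degrees=True); rel=Rg.inv().apply(np.array([.4318,.3405,.010])-[.4183,.3608,.0084])
print(rel,np.array([.466,.123,.085])-tilted(87.5,50).apply(rel))
```

```text
[ 25.6  -1.4 -57.9 102.6 -16.   69.2 -29.8] [0.41846885 0.3543937  0.25933105] (array([-241.7,   55.6,  -73.4]), array([-0.001,  0.004,  0.01 ]))
[-1.97039244e-02  1.05882999e-05  1.44449040e-02] [0.46605921 0.12459894 0.10937909]
```

send_rows([
  [50, -30, 7, -9, 0, 0.004, 0.01],
  [50, -30, 7, -9, 0, 0, 0],
  [50, -30, 7, -9, 0, 0, 0],
  [50, -30, 7, -9, 0, 0, 0],
  [50, -30, 7, -9, 0, 0, 0],
  [50, -30, 7, -9, 0, 0, 0],
  [50, -30, 7, -9, 0, 0, 0],
  [50, -31, 7, -10, 0, 0, 0],
  [50, 0, 0, 0, 0, 0, 0],
])

```text
time_s: 41.0
tool_pos: [0.4659, 0.0939, 0.2562]
tool_rot: [-179.7, -17.1, 87.0]
force: [0.5, 0.2, -1.8]
grip_width: 0.0638
```

send_rows([
  [50, 0, 0, 0, 0, 0.144, 0],
  [50, 0, 0, 0, 0, 0.144, 0],
  [50, 0, 0, 0, 0, 0.144, 0],
  [50, 0, 0, 0, 0, 0.144, 0],
  [50, 0, 0, 0, 0, 0, 0],
  [50, 0, 0, 0, 0, 0, 0],
])

```text
time_s: 41.6
tool_pos: [0.465, 0.0993, 0.257]
tool_rot: [-179.5, -50.1, 87.0]
force: [-1.2, 0.8, -0.5]
grip_width: 0.0637
```

Run:
```python
from h import *
T=tilted(87.5,50)
print(env.get_obs()["qpos"].round(1),rt()[0],rt()[1].as_euler("xyz",True),env.get_obs()["force"])
print(delta([.466,.1246,.226],0,T))
```

```text
[ 46.4   4.6 -28.5 111.6 -45.8  84.1  28.3] [0.46496346 0.09930345 0.25697384] [-179.50650215  -50.09763457   87.03867316] [-1.16710359  0.79036804 -0.450943  ]
(array([-7.5,  0.1, 39.3]), array([-0.002, -0.002, -0.005]))
```

send_rows([
  [50, -4, 0, 20, 0, 0, -0.005],
  [50, -4, 0, 19, 0, 0, 0],
  [50, 0, 0, 0, 0, 0, 0],
  [50, -20, 0, 16.8, 0, 0, 0],
  [50, -20, 0, 16.8, 0, 0, 0],
  [50, 0, 0, 0, 0, 0, 0],
  [50, 0, 0, 0, 0, 0, 0],
  [50, 0, 0, 0, 0, 0, 0],
])

```text
time_s: 42.4
tool_pos: [0.4677, 0.1231, 0.1761]
tool_rot: [179.7, -50.1, 87.7]
force: [0.3, -0.5, -1.0]
grip_width: 0.0631
```

Run:
```python
from h import *
print(rt()[0],env.get_obs()["force"],delta([.466,.1240,.113],0,tilted(87.5,50)))
```

```text
[0.46766709 0.1230948  0.17613075] [ 0.27726793 -0.47036424 -1.0406968 ] (array([-47.9,  -1.9,  41.1]), array([ 0.003, -0.002,  0.002]))
```

send_rows([
  [50, -12, -1, 10, 0, 0, 0],
  [50, -12, 0, 10, 0, 0, 0],
  [50, -12, 0, 10, 0, 0, 0],
  [50, -9, 0, 7.5, 0, 0, 0],
  [50, 0, 0, 0, 0, 0, 0],
  [50, 0, 0, 0, 0, 0, 0],
  [50, 0, 0, 0, 0, 0, 0],
])

```text
time_s: 43.1
tool_pos: [0.466, 0.123, 0.1161]
tool_rot: [179.9, -50.2, 87.5]
force: [0.1, 0.3, -1.3]
grip_width: 0.0637
```

send_rows([
  [50, -1.5, 0, 1.3, 0, 0, 0],
  [50, -1.5, 0, 1.3, 0, 0, 0],
  [50, -1.5, 0, 1.3, 0, 0, 0],
  [50, 0, 0, 0, 0, 0, 0],
])

```text
time_s: 43.5
tool_pos: [0.4659, 0.1231, 0.1104]
tool_rot: [180.0, -50.2, 87.4]
force: [-1.0, -1.4, 4.1]
grip_width: 0.064
```

send_rows([
  [80, 0, 0, 0, 0, 0, 0],
  [80, 0, 0, 0, 0, 0, 0],
  [80, 0, 0, 0, 0, 0, 0],
  [80, 0, 0, 0, 0, 0, 0],
  [80, 0, 0, -15, 0, 0, 0],
  [80, 0, 0, -30, 0, 0, 0],
  [80, 0, 0, -40, 0, 0, 0],
  [80, 0, 0, -30, 0, 0, 0],
  [80, 15, 0, -12, 0, 0, 0],
  [80, 0, 0, 0, 0, 0, 0],
])

```text
time_s: 44.5
tool_pos: [0.463, 0.0342, 0.2045]
tool_rot: [179.6, -50.1, 87.6]
force: [0.4, 0.7, 0.1]
grip_width: 0.08
```

Run:
```python
from h import *
print(rt()[0],env.get_obs()["qpos"].round(1))
im=env.read_camera("wrist"); s=env.read_camera("side")
a=np.vstack([im[:300],np.zeros((4,512,3),np.uint8),cv2.resize(s[100:216,190:390],(512,296))])
cv2.imwrite("pics/w11.png",a[:,:,::-1])
```

```text
[0.46303634 0.03423056 0.20448303] [ 49.6  10.9 -25.6 111.6 -41.6  82.9  35.7]
```

View pics/w11.png

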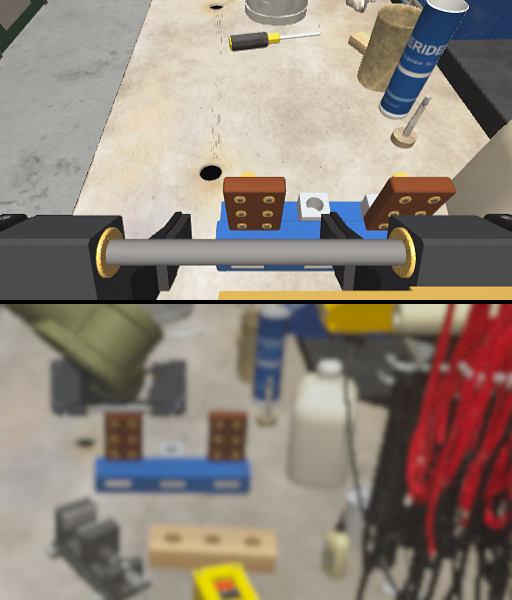

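send_rows([
  [80, 30, 0, -26, 0, 0, 0],
  [60, 0, 0, -20, 0, -0.1455, 0],
  [40, 0, 0, -20, 0, -0.1455, 0],
  [20, 0, 0, 0, 0, -0.1455, 0],
  [0, 0, 0, 0, 0, -0.1455, 0],
  [0, 0, 0, 0, 0, -0.1455, 0],
  [0, 0, 0, 0, 0, -0.1455, 0],
  [0, 0, 0, 0, 0, 0, 0.135],
  [0, 0, 0, 0, 0, 0, 0.135],
  [0, 0, 0, 0, 0, 0, 0.135],
  [0, 0, 0, 0, 0, 0, 0.135],
])

```text
time_s: 45.7
tool_pos: [0.4594, 0.0066, 0.2684]
tool_rot: [-179.8, -0.1, 56.3]
force: [0.2, -0.4, -0.7]
grip_width: 0.0079
```

send_rows([
  [0, 0, 0, 0, 0, 0, 0.135],
  [0, 0, 0, 0, 0, 0, 0.135],
  [0, 0, 0, 0, 0, 0, 0.135],
  [0, 0, 0, 0, 0, 0, 0.135],
  [0, 0, 0, 0, 0, 0, 0.135],
  [0, 0, 0, 0, 0, 0, 0.135],
  [0, 0, 0, 0, 0, 0, 0],
])

```text
time_s: 46.4
tool_pos: [0.4595, 0.0063, 0.2686]
tool_rot: [-179.8, 0.1, 10.1]
force: [0.5, -0.2, -0.6]
grip_width: 0.0004
```

Run:
```python
from h import *
print(rt()[0],rt()[1].as_euler("xyz",True),delta([.54,-.25,.24],10),env.get_obs()["qpos"].round(1))
```

```text
[0.45952135 0.00631398 0.26861776] [-1.79791319e+02  7.01168570e-02  1.01063959e+01] (array([ 34.3, 266.6,  27.6]), array([-0.004,  0.001,  0.002])) [ 43.8  -6.1 -43.8 103.2  -4.5  81.4 -79. ]
```

send_rows([
  [0, 5, 38, 4, 0, 0, 0],
  [0, 5, 38, 4, 0, 0, 0],
  [0, 5, 38, 4, 0, 0, 0],
  [0, 5, 38, 4, 0, 0, 0],
  [0, 5, 38, 4, 0, 0, 0],
  [0, 5, 38, 4, 0, 0, 0],
  [0, 4, 38, 4, 0, 0, 0],
  [0, 0, 0, 0, 0, 0, 0],
  [0, 0, 0, 0, 0, 0, 0],
  [0, 0, 0, 0, 0, 0, 0],
])

```text
time_s: 47.4
tool_pos: [0.5402, -0.2482, 0.2408]
tool_rot: [-179.8, -0.0, 10.3]
force: [0.5, 0.3, -0.1]
grip_width: 0.0005
```

Run:
```python
from h import *
import pickle
im=env.read_camera("wrist");k=env.get_calibration("wrist"); pickle.dump(k,open("k12.pkl","wb")); cv2.imwrite("pics/w12full.png",im[:,:,::-1])
print(rt()[0])
for q in ("lamp","switch_top"):
  for d in env.regions_of("wrist",q):
    if d["confidence"]<.3: continue
    c=cv2.minAreaRect(cv2.findNonZero(d["region"].astype(np.uint8))); print(q,d["confidence"],d["rect"],c,at_z(k,c[0],.0555))
cv2.imwrite("pics/w12.png",cv2.resize(im[60:240,150:390],(800,600),interpolation=cv2.INTER_CUBIC)[:,:,::-1])
```

```text
[ 0.54032512 -0.24809386  0.24126181]
lamp 0.66 [211.0, 84.2, 330.8, 151.2] ((270.7315673828125, 115.34161376953125), (61.053688049316406, 119.88445281982422), 88.65210723876953) [ 0.60525933 -0.25367026  0.0555    ]
switch_top 0.84 [254.0, 101.5, 268.6, 128.4] ((260.5, 116.0), (26.0, 13.0), 90.0) [ 0.60232387 -0.24178388  0.0555    ]
```

View pics/w12.png

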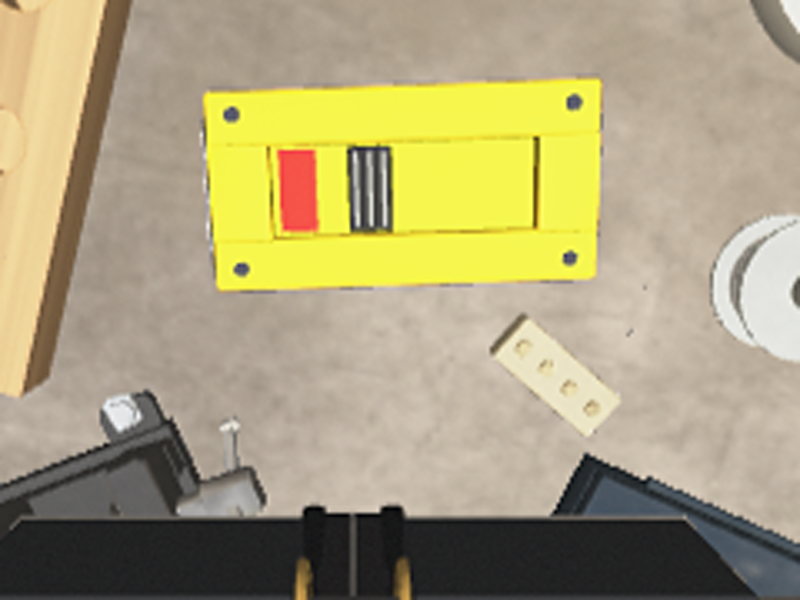

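Run:
```python
from h import *
import pickle
k=pickle.load(open("k12.pkl","rb")); k2=pickle.load(open("k2.pkl","rb"))
f=240/800; s=lambda p:((p[0]+.5)*f-.5+150,(p[1]+.5)*f-.5+60)
k1=dict(k2);E=np.array(k2["extrinsics"]).copy();E[:3,3]+=np.array([.62711,-.11154,.25212])-np.array([.55774,-.10887,.19391]);k1["extrinsics"]=E
print("switch tri",tri([(k1,(353.8,183.6)),(k,s((370,189)))]))
Q=np.array([at_z(k,s(p),.056) for p in [(206,93),(601,80),(596,278),(219,291)]]); print(Q.mean(0),np.linalg.norm(Q-np.roll(Q,1,0),axis=1))
u=Q[0]+Q[3]-Q[1]-Q[2]; u/=np.linalg.norm(u); yaw=np.degrees(np.arctan2(u[1],u[0]))-90; print("yaw",yaw)
sw=at_z(k,s((370,189)),.0555); print(sw, (sw-Q.mean(0))@u)
C=Q.mean(0)
p=C+u*-.022; p[2]=.10
print(p,delta(p,yaw))
```

```text
switch tri [ 0.60172    -0.24202201  0.05080737]
[ 0.60450349 -0.25432643  0.056     ] [0.06916992 0.13768871 0.06861258 0.13858302]
yaw 12.171821344534479
[ 0.60195616 -0.24203488  0.0555    ] 0.012552319036437167
[ 0.60914206 -0.27583186  0.1       ] (array([ 62.7,  39.4, 141.7]), array([-0.002, -0.001, -0.034]))
```

send_rows([
  [0, 0, 0, 0, 0, 0, -0.034],
  [0, 31, 20, 35, 0, 0, 0],
  [0, 31, 20, 35, 0, 0, 0],
  [0, 0, 0, 35, 0, 0, 0],
  [0, 0, 0, 25, 0, 0, 0],
  [0, 0, 0, 0, 0, 0, 0],
  [0, 0, 0, 0, 0, 0, 0],
  [0, 0, 0, 0, 0, 0, 0],
])

```text
time_s: 48.35
tool_pos: [0.6093, -0.2757, 0.1152]
tool_rot: [-180.0, -0.2, 12.0]
force: [0.2, -0.5, 0.9]
grip_width: 0.0005
```

Run:
```python
from h import *
print(delta([.6091,-.2758,.0495],12.2),env.get_obs()["force"])
```

```text
(array([-0.5,  0.1, 65.7]), array([-0.   , -0.004, -0.003])) [ 0.24089122 -0.47422549  0.91356739]
```

send_rows([
  [0, 0, 0, 25, 0, 0, 0],
  [0, 0, 0, 20, 0, 0, 0],
  [0, 0, 0, 10, 0, 0, 0],
  [0, 0, 0, 5, 0, 0, 0],
  [0, 0, 0, 4, 0, 0, 0],
  [0, 0, 0, 0, 0, 0, 0],
  [0, 0, 0, 0, 0, 0, 0],
])

```text
time_s: 49.05
tool_pos: [0.6086, -0.2755, 0.0494]
tool_rot: [-179.9, -0.1, 12.0]
force: [0.9, 0.0, -0.1]
grip_width: 0.0004
```

send_rows([
  [0, 0, -5, 0, 0, 0, 0],
  [0, 0, -5, 0, 0, 0, 0],
  [0, 0, -5, 0, 0, 0, 0],
  [0, 0, -5, 0, 0, 0, 0],
  [0, 0, -5, 0, 0, 0, 0],
  [0, 0, -4, 0, 0, 0, 0],
  [0, 0, -4, 0, 0, 0, 0],
  [0, 0, 0, 0, 0, 0, 0],
])

```text
time_s: 49.85
tool_pos: [0.6011, -0.2421, 0.0486]
tool_rot: [-179.8, -0.0, 12.0]
force: [0.8, -0.4, 0.4]
grip_width: 0.0008
```

send_rows([
  [0, 0, -2, 0, 0, 0, 0],
  [0, 0, -2, 0, 0, 0, 0],
  [0, 0, 0, 0, 0, 0, 0],
])

```text
time_s: 50.15
tool_pos: [0.6003, -0.2389, 0.0486]
tool_rot: [-179.8, -0.1, 12.0]
force: [1.4, -1.6, 0.6]
grip_width: 0.0002
```

send_rows([
  [0, 0, -2, 0, 0, 0, 0],
  [0, 0, 0, 0, 0, 0, 0],
])

```text
time_s: 50.35
tool_pos: [0.5998, -0.237, 0.0486]
tool_rot: [-179.8, -0.1, 12.0]
force: [0.6, -1.1, 1.5]
grip_width: 0.0005
```

send_rows([
  [0, 0, -2, 0, 0, 0, 0],
  [0, 0, -2, 0, 0, 0, 0],
  [0, 0, 0, 0, 0, 0, 0],
])

```text
time_s: 50.65
tool_pos: [0.5992, -0.2341, 0.0486]
tool_rot: [-179.9, -0.1, 12.0]
force: [2.7, -3.8, 0.5]
grip_width: 0.0005
```

send_rows([
  [0, 0, -2, 0, 0, 0, 0],
  [0, 0, 0, 0, 0, 0, 0],
])

```text
time_s: 50.85
tool_pos: [0.5992, -0.234, 0.0487]
tool_rot: [179.9, -0.1, 11.9]
force: [4.1, -6.1, -2.2]
grip_width: 0.0008
```

send_rows([
  [0, 0, -1, 0, 0, 0, 0],
  [0, 0, 0, 0, 0, 0, 0],
  [0, 0, 10, 0, 0, 0, 0],
  [0, 0, 0, -30, 0, 0, 0],
  [0, 0, 0, -40, 0, 0, 0],
  [0, -30, 0, -40, 0, 0, 0],
  [0, -40, 0, -40, 0, 0, 0],
  [0, 0, 0, -20, 0, 0, 0],
  [0, 0, 0, 0, 0, 0, 0],
  [0, 0, 0, 0, 0, 0, 0],
])

```text
time_s: 51.85
tool_pos: [0.5365, -0.253, 0.2133]
tool_rot: [-179.8, -0.0, 12.0]
force: [-0.6, -0.6, -0.3]
grip_width: 0.0006
```

Run:
```python
from h import *
im=env.read_camera("wrist"); k=env.get_calibration("wrist"); 
for d in env.regions_of("wrist","switch_top")[:2]:
    r=d["rect"]; p=at_z(k,((r[0]+r[2])/2,(r[1]+r[3])/2),.0555); print(d["confidence"],r,p,(p-[.6045,-.2543,.0555])@[-.211,.977,0])
s=env.read_camera("side");t=env.read_camera("top")
a=np.zeros((600,800,3),np.uint8); a[:300,:400]=cv2.resize(im[30:210,150:390],(400,300)); a[:300,400:]=cv2.resize(t[130:250,160:320],(400,300)); a[300:,:]=cv2.resize(s[130:250,190:350],(800,600))[:300]
cv2.imwrite("pics/w13.png",a[:,:,::-1])
```

```text
0.57 [229.8, 97.8, 242.9, 128.9] [ 0.59540627 -0.21741869  0.0555    ] 0.037951815393872795
```

View pics/w13.png

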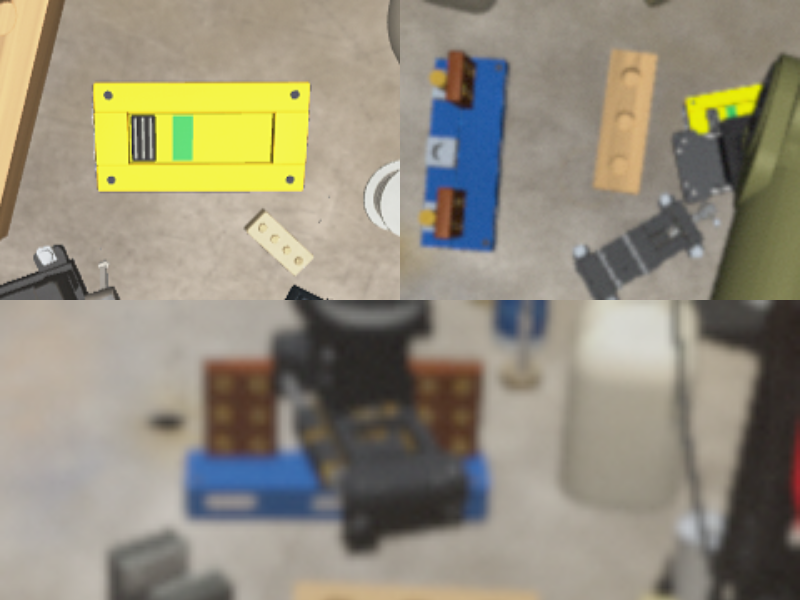

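Switch at lamp y = 38 mm, its stop, and the window shows green. Both boards stand in front of their pins, and the arm touches nothing.

```bash
python3 -c "
from cell import env
print(env.sign_off(), env.get_obs()['force'])"
```

```text
the job is handed in; nothing more can be done
the job is handed in; nothing more can be done
```

The inspection stand is ready and the job is handed in, at about 52 s of the 210 s allowed. The hand-in reports no verdict.

- **Pins:** Two pins were present. They are pressed home in the two end sockets. Each stopped at a tool height about 28 mm below where it would first meet the insert's top face, with the vertical force rising. I judged them fully home from that and from a later picture, not from a direct height measurement.
- **Boards:** Both stand on a short thin edge on the ledge, one close in front of each pin and square to the row. The last top and side pictures show both still standing. In the side picture the gripper hides part of the view, so upright there is judged by eye only.
- **Switch:** I slid it until the force rose and it stopped moving. The network puts it at 38 mm along the lamp, which is the full 26 mm of travel, and the lamp's window has turned from red to green.
- **Other things:** I touched none of the bystanders, and the pin block looks where it was. The arm was clear of everything at hand-in.

Two readings disagreed slightly. The two-view height of the switch came out about 5 mm below its stated height, and the second pin's position came out about 2 mm off between looks. Neither affected the moves.

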